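Reset the water cut-out and hold the valve open with its key

TASK

The water cut-out on the sink ledge has tripped: twist the bar knob on the valve box clockwise to its stop and let go so that it springs back by itself. Then take the key out of its wooden stand, push it fully home in the box's keyhole, wiggling it past the sticky pins until its collar sits on the lid, and turn it a quarter turn clockwise to its stop. Finish still gripping the key and holding it turned against its spring, with the mug, soap box and jar left where they stand.

Things in the scene. Friction and masses are not known exactly. Their poses are not given: they have to be found in the camera images.
- keyhole (a point): Centre of the keyhole slot, level with the valve box's lid top (50 mm above the ledge), near its -y end. z up; the slot runs along x: 25 mm along x by 9 mm along y through the 6 mm steel lid, slightly chamfered. Below is a turning plug with a like slot; two sprung sticky pins in it resist the key with up to some 15 N, its nose 11 to 22 mm deep; a yaw wiggle of 0.05 rad about halves that.
- valve_box: Fixed grey plastic box with a steel plate over its half at -y, 100 mm (x) by 220 mm (y) by 50 mm high; origin under its centre, z up. Axes as the keyhole's. Keyhole at y = -60 mm, bar knob's axis at y = +60 mm.
- knob_grip (a point): On the turning axis of the black bar knob of the valve box, at half the height of its bar (79 mm above the ledge). The bar is 40 mm long along the point's x, 12 mm thick along y, 26 mm tall, on a round foot whose top is 66 mm above the ledge. z up; the axes turn with the knob.
- knob (a joint): Turn of the knob in rad: 0 at rest (bar along the box's x), grows clockwise seen from above, stop at 1.1. A spring of 0.02 N m at rest to 0.1 N m at the stop returns it when let go.
- key_bow (a point): Centre of the flat upright bow of the loose steel key (about 70 g), which stands upright in the slot of its stand, bow centre 76 mm above the ledge. The bow is 34 mm wide along x, 10 mm thick along y, 30 mm tall along z (up). The key is the same either way round: it fits the keyhole with its x along the slot's x, at yaw 0 or half a turn.
- key_collar (a point): Centre of the underside of the key's collar (22 mm across), 31 mm below the bow centre; it sits on the stand at the start, on the lid at the keyhole's centre when fully home. Below it the key goes down 22.5 mm: a 6 mm round neck, then from 8.5 mm down a flat bit 22 mm wide along x, 6 mm thick, with a rounded nose.
- key_stand: Fixed wooden block, 62 mm (x) by 50 mm (y), 45 mm high, with a slot along x in its top that holds the key; origin under its centre.
- plug (a joint): Turn of the lock plug inside the box in rad: 0 at rest (slot in line with the lid's slot), grows clockwise seen from above, stop at 1.45. The lid's slot lets the key turn only when it is fully home; the key then has 0.15 to 0.2 rad of play before the plug follows. A spring of 0.02 N m at rest to 0.14 N m at the stop returns it when not held.
- mug: Bystander, left: steel mug, 80 mm across, 85 mm high, standing on a fixed 6 mm thick round silicone trivet 170 mm across; origin under its centre. Not to be moved.
- soap_box: Bystander, left: white plastic soap box with a wire clip, 79 x 109 x 40 mm; origin under its centre. Not to be moved.
- jar: Bystander, right: glass jar with twist cap, 72 mm across, 105 mm high; origin under its centre. Not to be moved.

How it is judged (in metres and radians):
On the way, in this order (a step that is already met when the one before it is completed fails the run):
1. the knob is twisted clockwise to its stop (value of joint knob above 0.95 rad), for 0.1 s.
2. the knob is let go and has sprung back (value of joint knob below 0.12 rad and contact force between the fingers and knob below 0.2 N), for 0.1 s.
3. the key is fully home in the keyhole (horizontal distance between key_collar and keyhole below 0.004 m and z of key_collar in the frame of keyhole below 0.003 m and angle between key_collar's own z axis and vertical below 0.12 rad), for 0.1 s.
4. the key has turned the plug a quarter turn (value of joint plug above 1.2 rad and z of key_collar in the frame of keyhole below 0.004 m), for 0.3 s.
At the end, for the whole second after the job is handed in: The plug is held at more than 1.2 rad of its 1.45 by the key, which the fingers grip (over 1 N); the key's collar is on the lid within 4 mm of height and 4 mm of the keyhole's centre, the key upright within 0.12 rad, and the knob is back within 0.12 rad of rest (all of step 4 and horizontal distance between key_collar and keyhole below 0.004 m and angle between key_collar's own z axis and vertical below 0.12 rad and contact force between the fingers and key above 1 N and value of joint knob below 0.12 rad); the arm keeps its last pose, push and grip.
It fails at once if the mug is moved more than 30 mm or tipped (distance of mug from where it was at the start of the episode above 0.03 m or angle between mug's own z axis and vertical above 0.4 rad).
It fails at once if the soap box is moved more than 30 mm (distance of soap_box from where it was at the start of the episode above 0.03 m).
It fails at once if the jar is moved more than 30 mm or tipped (distance of jar from where it was at the start of the episode above 0.03 m or angle between jar's own z axis and vertical above 0.4 rad).
It also fails if it takes over 67 s, if anything falls off the work surface, if the arm or the gripper's body presses on something with over 40 N, if the wrist force passes 120 N, or if a joint passes its speed limit or range.

ROBOT

A 7-joint arm with a two-finger parallel gripper is mounted at the origin on the work surface. World frame = base frame: x ahead of the robot, y to its left, z up, the work surface at z = 0. Lengths are in m, angles in degrees, forces in N, time in s.
With the tool pointing down it reaches from about 0.425 to 0.875 m from the base axis. Payload 4.7 kg.
Tool frame: the origin (TCP) lies on the centre line of the jaws, within the pads' length; the fingertips stand ahead of it and the grasp point (between the pads) lies 2 mm behind it (env.tip_reach is the x of the fingertips in the tool frame, in m); x points along the fingers, z is the direction in which the jaws open and shut, and the axes are right-handed (so a half turn about x gives the same grasp; the last joint's range is limited). The gripper opens to 87 mm and grips with 3 to 60 N. Pads are 19 mm wide; open, the fingers measure 117 mm over their backs; the gripper's body (75 mm by 190 mm) begins 51 mm behind the grasp point.
Start: joints at [-70.869, 18.392, -4.016, 83.108, 1.295, 78.541, -3.26], TCP at [0.204, 0.617, 0.24] pointing down, gripper open.
Joint ranges: [-163.93, 163.93], [-17.29, 119.83], [-79.2, 71.16], [3.27, 140.29], [-89.18, 269.18], [5.43, 117.66], [-154.24, 154.24]. Speed limits (degrees/s): [147.25, 147.25, 180, 180, 180, 180, 180].

INTERFACE

Orientations are given as [roll, pitch, yaw] about the fixed x, y, z axes, in that order (R = Rz(yaw) Ry(pitch) Rx(roll)).
In Python, from cell import telemetry, optics, env, models gives the robot as it stands.
- The arm moves only by the shell command python3 -m pendant 'ROWS' [FORCE]. ROWS is JSON, a list of rows, each a list of 3 entries, a list of its own where there are three numbers: the finger opening in mm, from 0 to 87, then the shift along the tool's x, y, z in mm, then the turn, a rotation vector about the tool's x, y, z in rad. A call has 1 to 10 rows; each row is the pose to reach, as a shift and turn from the pose commanded when the call began, along the tool's axes at that moment; what a row does not reach only later rows make up. A row lasts 1/12 s, in which the tool goes at most 41.7 mm and 7.16 degrees, less where a joint would pass 70% of its speed; a pose out of reach is approached as far as the arm can. A call with a gripper value outside its range is refused whole. The fingers move at their own pace and stop on an object; FORCE is the grip in N (left out, the last holds). Time passes only in rows, so rows that repeat a pose let the fingers close. It gives the time, the measured TCP pose, the force and the opening at its end, in the units of the state.
- telemetry.get_obs(): the state, without advancing time (a new reading comes with each control period).
- optics.read_camera(name): name is "scene" or "top" or "wrist"; returns a dict with "image" (384x512x3 uint8, blue, green, red), "range_z" (384x512 float32, m along the optical axis (not along the pixel's ray), 0 where there is no reading), "fx", "fy", "cx", "cy" (pixels), "cam_to_world" (4x4, takes a point from camera to world coordinates). Camera axes: x right, y up, looking along -z (the intrinsics and any distortion apply to the point x, -y, -z); pixel columns grow to the right and rows downward; lengths in m; the calibration is good to about 2 mm. A picture is of the moment at which its call begins.
- env.sign_off(): hands the job in, once; it reports no verdict.
Trained networks look in the newest picture that a camera, given by its name, has taken for a name from the list of things; names that differ only in an ending like _2 or _b are one class to them, and where a whole thing is asked for, a point or a joint stands for the part that bears it (a point fixed in the world has none). Each returns a list of dicts, best first, with "confidence" (0 to 1); they miss things now and then, are a little off and sometimes report something else, mostly with a low value. They report only what shows in the picture. A call takes as long as a camera call.
- models.masks_of(camera, label): "pixels" (384x512 bool, what is visible of it) and "extent" ([left, top, right, bottom] as shares, 0 to 1, of the picture: columns of its width, rows of its height, round what is visible of it).
- models.landmark_of(camera, label): "centre" ([row, column] as shares, 0 to 1, of the picture: columns of its width, rows of its height: a listed point, or the origin of a listed thing).
The state is a dict: "time_s": time; "qpos": joint angles; "joint_velocities": joint speeds; "effort": joint torques, N m; "tool_pos": TCP position; "tool_rot": TCP orientation; "force": force on the tool from outside, world axes, zero at the start; "wrist_torque": the same for the moment, N m; "grip_width": finger opening in m.
Only numpy, scipy, OpenCV 4.12 (cv2) and the standard library are available. Lean on these libraries where they do the work, as an engineer would, in place of code of your own. Each camera call takes 0.05 s, during which the arm holds its last target.

## Working session

There is one attempt and no reset: what is moved stays moved. The work goes in short steps, Python scripts to look and compute and a shell command to move; the robot and the scene stay as the last step left them, time stands still between calls to the robot, and variables do not carry over. Pictures are saved under pics/ and viewed, and the job is handed in when it is done.

```bash
ls; mkdir -p pics; cat > h.py <<'E'
import numpy as np,cv2,json
from cell import telemetry, optics, env, models
from scipy.spatial.transform import Rotation as R
def snap(n,f):
    c=optics.read_camera(n); cv2.imwrite('pics/'+f,c['image']); return c
def proj(c,u,v,d):
    p=np.array([(u-c['cx'])/c['fx']*d,-(v-c['cy'])/c['fy']*d,-d,1]); return (c['cam_to_world']@p)[:3]
def atz(c,u,v,z):
    o=c['cam_to_world'][:3,3]; q=proj(c,u,v,1.); return o+(q-o)*(z-o[2])/(q[2]-o[2])
def cloud(c):
    v,u=np.mgrid[0:384,0:512]; d=c['range_z']
    p=np.stack([(u-c['cx'])/c['fx']*d,-(v-c['cy'])/c['fy']*d,-d],-1)
    w=p@c['cam_to_world'][:3,:3].T+c['cam_to_world'][:3,3]; w[d<=0]=np.nan; return w
def st():
    o=telemetry.get_obs(); print({k:np.round(o[k],4).tolist() for k in o}); return o
E
python3 - <<'E'
from h import *
st(); print(env.tip_reach)
for n in ['scene','top','wrist']:
    c=snap(n,n+'0.png'); print(n,[k for k in c],c['fx'],c['cx'],c['cy'],np.round(c['cam_to_world'],3).tolist())
    for l in ['keyhole','knob_grip','key_bow','key_collar','key_stand','valve_box','mug','soap_box','jar']:
        for r in models.landmark_of(n,l)[:2]:
            v,u=r['centre'][0]*384,r['centre'][1]*512
            z={'keyhole':.05,'knob_grip':.079,'key_bow':.076,'key_collar':.045}.get(l,0)
            print(l,round(r['confidence'],2),round(u,1),round(v,1),np.round(atz(c,u,v,z),4))
E
```

```text
pics
{'time_s': 0.0, 'qpos': [-70.8702, 18.4378, -4.0158, 83.1734, 1.2971, 78.5407, -3.2623], 'joint_velocities': [0.0853, -0.0027, -0.0362, 0.1074, -0.1175, -0.1226, -0.0525], 'effort': [0.0006, -49.1274, -0.4035, -31.2532, -0.0638, 0.0433, 0.0002], 'tool_pos': [0.2042, 0.6165, 0.2385], 'tool_rot': [-175.9083, 89.8933, -104.2299], 'force': [-0.2458, -0.891, 0.7477], 'wrist_torque': [0.0068, -0.0036, -0.0044], 'grip_width': 0.0872}
0.017
scene ['image', 'range_z', 'fx', 'fy', 'cx', 'cy', 'cam_to_world'] 416.7374541657441 264.42104993608973 196.0366386393427 [[0.495, -0.734, 0.465, 1.068], [0.869, 0.418, -0.264, -0.226], [-0.0, 0.535, 0.845, 1.053], [0.0, 0.0, 0.0, 1.0]]
keyhole 0.59 248.9 201.3 [0.5094 0.0409 0.05  ]
knob_grip 0.6 281.8 173.7 [0.4907 0.1594 0.079 ]
key_bow 0.56 110.4 232.2 [ 0.4276 -0.328   0.076 ]
key_collar 0.45 121.8 240.2 [ 0.4456 -0.3124  0.045 ]
key_stand 0.82 121.8 247.7 [ 0.4401 -0.324   0.    ]
valve_box 0.66 265.3 201.4 [0.5061 0.0964 0.    ]
mug 0.93 371.8 174.5 [0.5841 0.4308 0.    ]
jar 0.58 191.5 319.2 [ 0.7164 -0.2378  0.    ]
top ['image', 'range_z', 
[... 473 characters left out ...]
 403.1 220.1 [ 0.4434 -0.3283  0.045 ]
key_stand 0.63 396.2 222.5 [ 0.4421 -0.3271  0.    ]
valve_box 0.62 236.8 204.8 [0.4945 0.0932 0.    ]
valve_box 0.39 101.0 262.3 [0.3491 0.4432 0.    ]
mug 0.6 112.6 170.1 [0.5928 0.4265 0.    ]
mug 0.4 104.5 258.9 [0.3576 0.4347 0.    ]
soap_box 0.88 102.5 259.2 [0.3569 0.4398 0.    ]
jar 0.63 357.5 123.2 [ 0.7187 -0.2415  0.    ]
jar 0.42 257.2 190.9 [0.5314 0.0386 0.    ]
wrist ['image', 'range_z', 'fx', 'fy', 'cx', 'cy', 'cam_to_world'] 327.6695876310495 258.2701112730763 194.78385646710674 [[0.314, -0.92, -0.237, 0.14], [0.95, 0.304, 0.078, 0.639], [-0.0, -0.249, 0.968, 0.385], [0.0, 0.0, 0.0, 1.0]]
soap_box 0.94 168.5 318.5 [0.3595 0.4399 0.    ]
```

View pics/scene0.png

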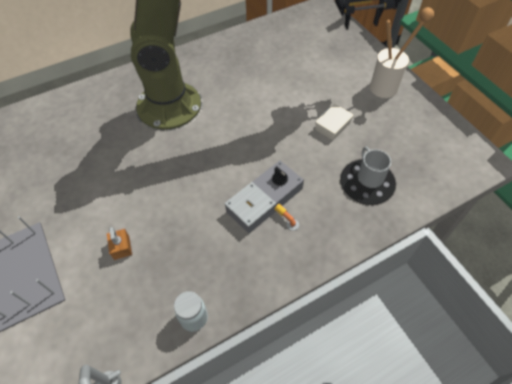

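View pics/top0.png

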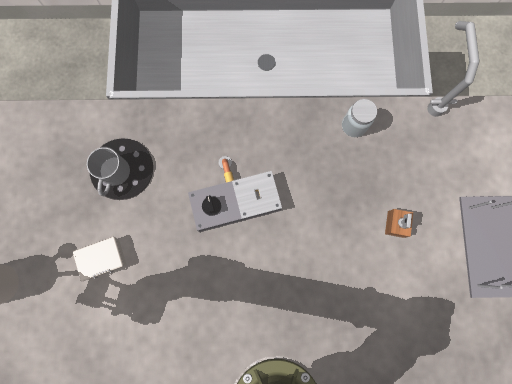

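View pics/wrist0.png

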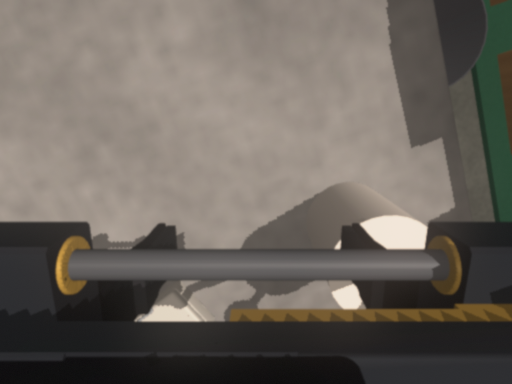

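```bash
python3 - <<'E'
from h import *
c=snap('top','t1.png'); w=cloud(c)
s=snap('scene','s1.png'); ws=cloud(s)
for n,W,u0,u1,v0,v1 in [('top',w,185,290,165,235),('scene',ws,215,310,155,240)]:
    m=np.zeros((384,512),bool); m[v0:v1,u0:u1]=1
    for lo,hi,t in [(.042,.056,'lid'),(.07,.1,'bar'),(.085,.098,'bartop')]:
        q=W[m&(W[...,2]>lo)&(W[...,2]<hi)]
        if len(q)<5: print(n,t,len(q)); continue
        r=cv2.minAreaRect((q[:,:2]*1000).astype(np.float32)); print(n,t,len(q),r,np.median(q[:,2]), np.median(q[:,:2],0))
for n,W,u0,u1,v0,v1 in [('top',w,375,430,200,245),('scene',ws,95,140,220,265)]:
    m=np.zeros((384,512),bool); m[v0:v1,u0:u1]=1
    for lo,hi,t in [(.038,.050,'stand'),(.065,.1,'bow'),(.083,.1,'bowtop')]:
        q=W[m&(W[...,2]>lo)&(W[...,2]<hi)]
        if len(q)<5: print(n,t,len(q)); continue
        r=cv2.minAreaRect((q[:,:2]*1000).astype(np.float32)); print(n,t,len(q),r,np.median(q[:,2]),np.median(q[:,:2],0))
im=c['image']; a=cv2.resize(im[160:240,180:295],None,fx=6,fy=6,interpolation=cv2.INTER_CUBIC); cv2.imwrite('pics/t1a.png',a)
a=cv2.resize(im[200:245,375:430],None,fx=10,fy=10,interpolation=cv2.INTER_CUBIC); cv2.imwrite('pics/t1b.png',a)
a=cv2.resize(s['image'][155:240,215:310],None,fx=7,fy=7,interpolation=cv2.INTER_CUBIC)[:600]; cv2.imwrite('pics/s1a.png',a)
a=cv2.resize(s['image'][220:265,95:140],None,fx=12,fy=12,interpolation=cv2.INTER_CUBIC); cv2.imwrite('pics/s1b.png',a)
E
```

```text
top lid 3108 ((499.6165466308594, 97.03926849365234), (101.09412384033203, 219.96067810058594), 14.154706954956055) 0.050456963706695224 [0.50072224 0.09051994]
top bar 98 ((484.0501403808594, 156.2743377685547), (40.41117858886719, 19.85965919494629), 25.720401763916016) 0.0919742095867851 [0.48291373 0.15415519]
top bartop 85 ((484.58209228515625, 155.03155517578125), (39.775630950927734, 11.65924072265625), 14.74316692352295) 0.09237601653833294 [0.48332179 0.15429982]
scene lid 2130 ((502.76995849609375, 96.50928497314453), (103.1008529663086, 223.37042236328125), 14.211797714233398) 0.05007611886171426 [0.51031979 0.0811871 ]
scene bar 98 ((488.91229248046875, 154.55943298339844), (40.58841323852539, 13.321723937988281), 16.367246627807617) 0.08851714699161795 [0.49086693 0.15232597]
scene bartop 62 ((488.1473083496094, 154.46762084960938), (39.15586853027344, 13.200212478637695), 17.001861572265625) 0.09153623228039243 [0.48954269 0.15330209]
top stand 385 ((437.7838439941406, -323.5889587402344), (52.12089157104492, 62.55221176147461), 78.79044342041016) 0.04597157461471035 [ 0.43366025 -0.31592828]
top bow 114 ((437.4169616699219, -323.52154541015625), (11.530034065246582, 32.73432540893555), 79.19440460205078) 0.08879156022488033 [ 0.43701432 -0.32064042]
top bowtop 76 ((437.3381652832031, -323.6341857910156), (11.458871841430664, 32.41462326049805), 79.89517211914062) 0.09075179150215362 [ 0.438413   -0.32235718]
scene stand 344 ((441.13153076171875, -324.8179626464844), (50.51192092895508, 65.17115020751953), 78.4522476196289) 0.04502112551003579 [ 0.44857789 -0.32053163]
scene bow 86 ((441.4147644042969, -324.6963806152344), (11.332928657531738, 34.57489776611328), 79.23954772949219) 0.08753418939446245 [ 0.44556002 -0.32386042]
scene bowtop 59 ((441.30474853515625, -324.8095703125), (11.357396125793457, 34.30686569213867), 78.75928497314453) 0.08962260295480029 [ 0.44330958 -0.32426392]
```

```bash
cat >> h.py <<'E'
def tgt(p,zdeg,cmd=None):
    """print shift mm (tool axes) and rotvec to have tool down, z axis at azimuth zdeg, TCP p"""
    o=telemetry.get_obs(); Rt=R.from_euler('xyz',o['tool_rot'],degrees=True).as_matrix()
    a=np.deg2rad(zdeg); x=np.array([0,0,-1.]); z=np.array([np.cos(a),np.sin(a),0]); y=np.cross(z,x)
    Rd=np.stack([x,y,z],1)
    print('shift',np.round(Rt.T@(np.array(p)-o['tool_pos'])*1000,1),'rot',np.round(R.from_matrix(Rt.T@Rd).as_rotvec(),4),'zaz',np.rad2deg(np.arctan2(Rt[1,2],Rt[0,2])),'axes',np.round(Rt,3).tolist())
E
python3 - <<'E'
from h import *
tgt([.4863,.155,.20],104.2); tgt([.4863,.155,.20],-75.8)
E
```

```text
shift [  39.6 -412.9 -350. ] rot [-5.676e-01  1.000e-04  0.000e+00] zaz 71.67954282914357 axes [[0.0, -0.949, 0.314], [0.0, 0.314, 0.949], [-1.0, -0.0, 0.0]]
shift [  39.6 -412.9 -350. ] rot [ 2.574e+00  1.000e-04 -1.000e-04] zaz 71.67954282914357 axes [[0.0, -0.949, 0.314], [0.0, 0.314, 0.949], [-1.0, -0.0, 0.0]]
```

View pics/t1a.png

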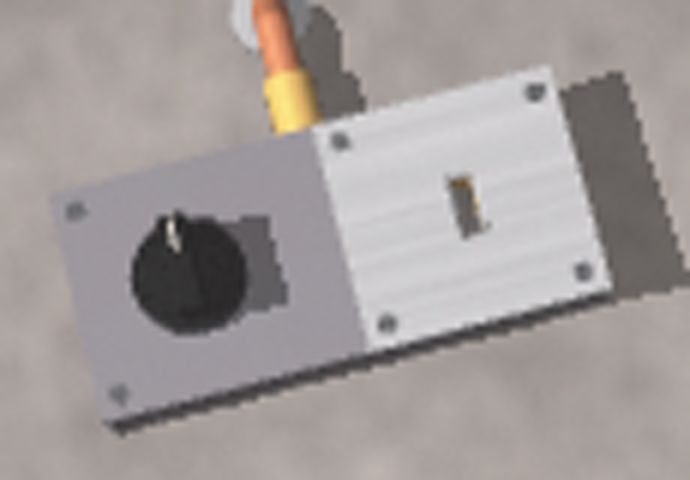

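View pics/s1a.png

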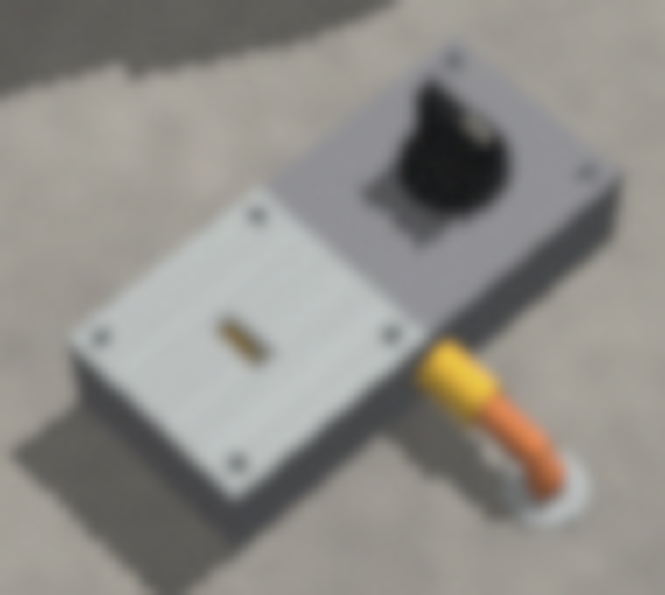

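View pics/s1b.png

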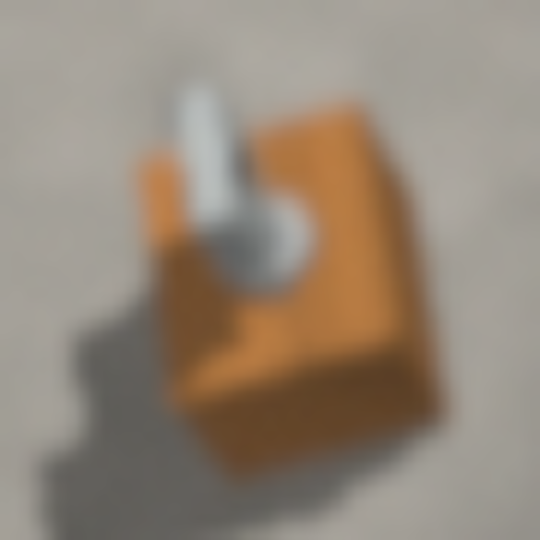

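```bash
python3 -m pendant '[[60,[0,-40,-34],[0,0,0]],[60,[0,-77,-66],[-0.06,0,0]],[60,[0,-115,-98],[-0.12,0,0]],[60,[0,-153,-130],[-0.18,0,0]],[60,[0,-190,-162],[-0.24,0,0]],[60,[0,-228,-194],[-0.3,0,0]],[60,[0,-265,-225],[-0.36,0,0]],[60,[0,-303,-257],[-0.42,0,0]],[60,[0,-340,-288],[-0.48,0,0]],[60,[0,-378,-320],[-0.54,0,0]]]' 20; python3 - <<'E'
from h import *
st();tgt([.4863,.155,.20],104.2)
E
```

```text
time_s: 2.43
tool_pos: [0.4222, 0.2595, 0.24]
tool_rot: [-53.2, 89.9, 49.6]
force: [0.8, 0.6, -0.2]
grip_width: 0.0599
{'time_s': 2.4333, 'qpos': [-45.7531, -0.7609, 11.0484, 104.9098, 0.1324, 75.7717, 68.0561], 'joint_velocities': [28.2616, -3.126, 29.0074, 2.7842, 0.9457, -0.3539, 97.3545], 'effort': [-2.6177, -30.2827, -1.5708, -30.2567, -0.0332, 0.3828, -1.8104], 'tool_pos': [0.4222, 0.2595, 0.24], 'tool_rot': [-53.1545, 89.9323, 49.6396], 'force': [0.8434, 0.6167, -0.2168], 'wrist_torque': [0.045, -0.0047, -0.0233], 'grip_width': 0.0599}
shift [  40.   -39.4 -116.1] rot [-0.0245  0.0007  0.001 ] zaz 102.79417741057263 axes [[0.001, -0.975, -0.221], [0.001, -0.221, 0.975], [-1.0, -0.001, 0.001]]
```

```bash
python3 -m pendant '[[60,[0,-12,-38],[0,0,0]],[60,[0,-24,-76],[0,0,0]],[60,[20,-32,-100],[0,0,0]],[60,[30,-32,-100],[0,0,0]],[60,[30,-32,-100],[0,0,0]]]'; python3 - <<'E'
from h import *
st();tgt([.4863,.155,.20],104.2)
c=snap('wrist','w1.png')
w=cloud(c)
for l in ['keyhole','knob_grip']:
  for r in models.landmark_of('wrist',l)[:2]:
    v,u=r['centre'][0]*384,r['centre'][1]*512
    print(l,r['confidence'],u,v,atz(c,u,v,.05 if l=='keyhole' else .079))
for lo,hi,t in [(.044,.054,'lid'),(.087,.096,'bartop')]:
    m=(w[...,2]>lo)&(w[...,2]<hi); q=w[m]
    if len(q)>10: print(t,len(q),cv2.minAreaRect((q[:,:2]*1000).astype(np.float32)),np.median(q[:,2]))
E
```

```text
time_s: 2.85
tool_pos: [0.4737, 0.1687, 0.2074]
tool_rot: [100.7, 89.8, -156.9]
force: [-0.3, 1.3, -0.6]
grip_width: 0.0602
{'time_s': 2.85, 'qpos': [-39.6341, 1.3988, 17.3477, 106.6192, -0.4347, 72.2697, 80.2309], 'joint_velocities': [-1.8145, -0.7893, -3.2282, -1.8517, -0.7859, 1.7915, -0.5389], 'effort': [1.8023, -30.8468, 2.0851, -31.2248, 0.3822, -0.2638, 0.1075], 'tool_pos': [0.4737, 0.1687, 0.2074], 'tool_rot': [100.6749, 89.7763, -156.937], 'force': [-0.321, 1.3355, -0.6267], 'wrist_torque': [0.0728, 0.081, -0.0501], 'grip_width': 0.0602}
shift [  7.4  -9.4 -16.1] rot [-0.0316 -0.0007 -0.0038] zaz 102.38824254769338 axes [[-0.004, -0.977, -0.215], [-0.002, -0.215, 0.977], [-1.0, 0.004, -0.001]]
keyhole 0.98 115.6096 198.79680000000002 [0.516488   0.03915285 0.05      ]
knob_grip 0.77 240.6912 203.9808 [0.48736247 0.1569325  0.079     ]
lid 18843 ((501.10498046875, 97.99007415771484), (100.60906982421875, 220.31280517578125), 14.26113224029541) 0.05007158471458856
bartop 671 ((485.4993591308594, 156.55191040039062), (39.3370246887207, 11.993882179260254), 14.36400032043457) 0.09192330217037831
```

View pics/w1.png

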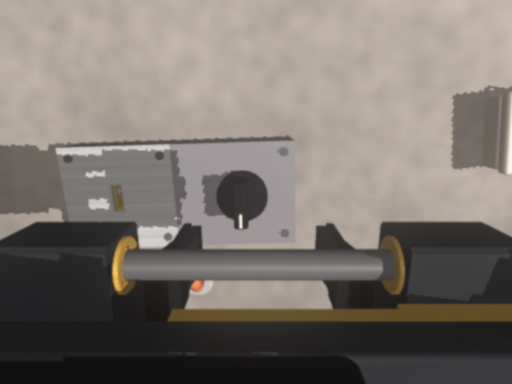

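```bash
python3 -m pendant '[[50,[20,-10,-15],[-0.033,0,0]],[50,[50,-10,-15],[-0.033,0,0]],[50,[80,-10,-15],[-0.033,0,0]],[50,[105,-10,-15],[-0.033,0,0]],[50,[117,-10,-15],[-0.033,0,0]],[50,[119,-10,-15],[-0.033,0,0]],[50,[119,-10,-15],[-0.033,0,0]]]'; python3 - <<'E'
from h import *
st();tgt([.4863,.156,.088],104.26)
E
```

```text
time_s: 3.58
tool_pos: [0.4875, 0.1594, 0.091]
tool_rot: [-36.9, 90.0, 67.7]
force: [0.4, 0.1, 1.5]
grip_width: 0.0504
{'time_s': 3.5833, 'qpos': [-37.93, 9.2083, 18.252, 112.9287, -3.3814, 58.3585, 86.4819], 'joint_velocities': [0.1654, -1.3409, 0.4926, -1.7264, 0.1999, 0.3431, -0.045], 'effort': [-0.055, -33.0973, 1.5137, -26.121, 0.0107, 0.0494, 0.0144], 'tool_pos': [0.4875, 0.1594, 0.091], 'tool_rot': [-36.8795, 89.9926, 67.7251], 'force': [0.3602, 0.1306, 1.4527], 'wrist_torque': [0.0321, 0.0046, 0.0132], 'grip_width': 0.0504}
shift [ 3.  2. -3.] rot [0.006  0.0001 0.0001] zaz 104.60463559191544 axes [[0.0, -0.968, -0.252], [0.0, -0.252, 0.968], [-1.0, -0.0, 0.0]]
```

```bash
python3 -m pendant '[[50,[3,2,-3],[0.006,0,0]],[30,[3,2,-3],[0.006,0,0]],[10,[3,2,-3],[0.006,0,0]],[5,[3,2,-3],[0.006,0,0]],[5,[3,2,-3],[0.006,0,0]],[5,[3,2,-3],[0.006,0,0]],[5,[3,2,-3],[0.006,0,0]],[5,[3,2,-3],[0.006,0,0]]]' 20; python3 - <<'E'
from h import *
st();tgt([.4863,.156,.088],104.26)
E
```

```text
time_s: 4.25
tool_pos: [0.4863, 0.1555, 0.0877]
tool_rot: [-16.5, 89.9, 87.7]
force: [-1.2, 4.1, -0.2]
grip_width: 0.0117
{'time_s': 4.25, 'qpos': [-37.7203, 9.1599, 18.4243, 113.4218, -3.4659, 57.9069, 86.491], 'joint_velocities': [-0.5311, 0.0353, -1.0967, -0.174, 0.125, 0.1984, 0.1021], 'effort': [2.4871, -32.7236, 4.1869, -26.3014, 2.1089, 0.1505, -0.0125], 'tool_pos': [0.4863, 0.1555, 0.0877], 'tool_rot': [-16.4834, 89.9442, 87.681], 'force': [-1.1962, 4.1291, -0.1549], 'wrist_torque': [0.2936, 0.2005, 0.0121], 'grip_width': 0.0117}
shift [-0.3 -0.1  0.5] rot [-0.0017  0.0009  0.0003] zaz 104.16433009703404 axes [[0.0, -0.97, -0.245], [0.001, -0.245, 0.97], [-1.0, -0.0, 0.001]]
```

```bash
python3 -m pendant '[[5,[0,0,1],[0.12,0,0]],[5,[0,0,1],[0.24,0,0]],[5,[0,0,1],[0.36,0,0]],[5,[0,0,1],[0.48,0,0]],[5,[0,0,1],[0.6,0,0]],[5,[0,0,1],[0.72,0,0]],[5,[0,0,1],[0.84,0,0]],[5,[0,0,1],[0.96,0,0]],[5,[0,0,1],[1.06,0,0]],[5,[0,0,1],[1.08,0,0]]]'; python3 - <<'E'
from h import *
st();tgt([.4863,.156,.088],104.26)
E
```

```text
time_s: 5.08
tool_pos: [0.4863, 0.1555, 0.0877]
tool_rot: [-113.8, 90.0, -71.7]
force: [-1.0, -1.2, 1.1]
grip_width: 0.012
{'time_s': 5.0833, 'qpos': [-42.9381, 9.3597, 24.0493, 113.5821, -4.4399, 57.9362, 25.2991], 'joint_velocities': [-0.8526, -0.0893, 0.9024, -0.0363, -0.0602, 0.0921, -6.4851], 'effort': [-0.5651, -32.5652, 1.4603, -26.6784, -0.5313, -0.1293, -0.6907], 'tool_pos': [0.4863, 0.1555, 0.0877], 'tool_rot': [-113.7751, 89.9615, -71.6631], 'force': [-1.0195, -1.1939, 1.1225], 'wrist_torque': [-0.3565, 0.0335, 0.0993], 'grip_width': 0.012}
shift [-0.3  0.4  0.4] rot [-1.0847e+00 -6.0000e-04  4.0000e-04] zaz 42.11195636731866 axes [[0.0, -0.671, 0.742], [-0.001, 0.742, 0.671], [-1.0, -0.001, -0.0]]
```

```bash
python3 -m pendant '[[5,[0,0,0],[0.01,0,0]],[5,[0,0,0],[0.01,0,0]],[80,[0,0,0],[0,0,0]],[80,[0,0,0],[0,0,0]],[80,[0,0,0],[0,0,0]],[80,[0,0,0],[0,0,0]],[80,[0,0,0],[0,0,0]],[80,[0,0,0],[0,0,0]]]'; python3 - <<'E'
from h import *
st()
c=snap('wrist','w2.png')
E
```

```text
time_s: 5.75
tool_pos: [0.486, 0.1564, 0.0876]
tool_rot: [52.2, 90.0, 94.5]
force: [-0.3, -0.1, -0.5]
grip_width: 0.0441
{'time_s': 5.75, 'qpos': [-42.9159, 9.3674, 23.9657, 113.5872, -4.5294, 57.9092, 25.4693], 'joint_velocities': [-0.0452, 0.0043, -0.0986, -0.0133, -0.2224, 0.2219, 0.0105], 'effort': [0.1805, -33.0725, 2.25, -26.9191, 0.0323, 0.0492, 0.0056], 'tool_pos': [0.486, 0.1564, 0.0876], 'tool_rot': [52.1722, 89.953, 94.4669], 'force': [-0.3316, -0.0665, -0.4812], 'wrist_torque': [-0.0533, -0.0419, 0.0121], 'grip_width': 0.0441}
```

View pics/w2.png

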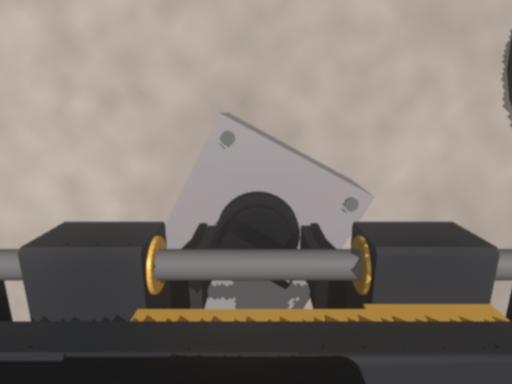

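```bash
python3 -m pendant '[[80,[0,0,0],[0,0,0]],[80,[0,0,0],[0,0,0]],[80,[0,0,0],[0,0,0]],[80,[0,0,0],[0,0,0]],[80,[-40,0,0],[0,0,0]],[80,[-80,0,0],[0,0,0]],[80,[-112,0,0],[0,0,0]],[80,[-112,0,0],[0,0,0]]]'; python3 - <<'E'
from h import *
st()
t=snap('top','t3.png');w=cloud(t)
m=np.zeros((384,512),bool); m[165:235,185:290]=1
q=w[m&(w[...,2]>.085)&(w[...,2]<.098)]
if len(q)>5:print(len(q),cv2.minAreaRect((q[:,:2]*1000).astype(np.float32)))
c=snap('wrist','w3.png');w=cloud(c)
q=w[(w[...,2]>.087)&(w[...,2]<.096)]
if len(q)>5:print(len(q),cv2.minAreaRect((q[:,:2]*1000).astype(np.float32)))
# key: x dir az -10.8, thin axis +79.2 / -100.8
tgt([.4394,-.3242,.2],79.2)
tgt([.4394,-.3242,.2],-100.8)
E
```

```text
time_s: 6.47
tool_pos: [0.49, 0.1573, 0.2067]
tool_rot: [-13.4, 89.3, 28.9]
force: [0.1, -0.3, 0.1]
grip_width: 0.0797
{'time_s': 6.4667, 'qpos': [-44.1677, 2.106, 24.1723, 106.111, -1.0242, 71.2771, 22.5799], 'joint_velocities': [0.221, 2.6116, -0.0333, 4.9152, -0.8345, -4.6522, 0.6815], 'effort': [-0.5234, -28.7505, -0.018, -28.7192, -0.0077, 1.0011, -0.1065], 'tool_pos': [0.49, 0.1573, 0.2067], 'tool_rot': [-13.4144, 89.2986, 28.8577], 'force': [0.137, -0.307, 0.0972], 'wrist_torque': [-0.0411, -0.0214, -0.036], 'grip_width': 0.0797}
733 ((486.368408203125, 156.74867248535156), (39.90016555786133, 12.54826545715332), 14.631148338317871)
shift [  -0.  -323.5 -358.6] rot [-0.6442  0.0033  0.0016] zaz 42.29187657011157 axes [[0.003, -0.673, 0.74], [0.002, 0.74, 0.673], [-1.0, -0.0, 0.004]]
shift [  -0.  -323.5 -358.6] rot [ 2.4974e+00  2.1000e-03 -4.3000e-03] zaz 42.29187657011157 axes [[0.003, -0.673, 0.74], [0.002, 0.74, 0.673], [-1.0, -0.0, 0.004]]
```

View pics/w3.png

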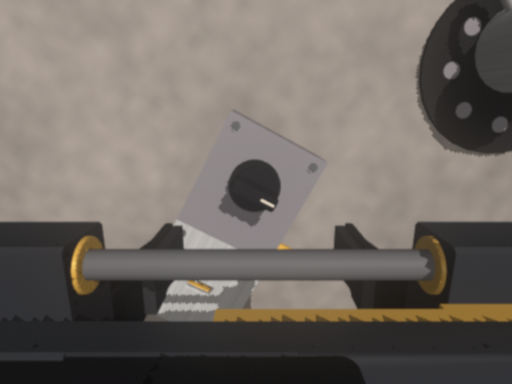

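```bash
python3 -m pendant '[[60,[0,-26,-29],[-0.06,0,0]],[60,[0,-53,-59],[-0.12,0,0]],[60,[0,-80,-89],[-0.18,0,0]],[60,[0,-107,-119],[-0.24,0,0]],[60,[0,-134,-149],[-0.3,0,0]],[60,[0,-161,-178],[-0.36,0,0]],[60,[0,-188,-208],[-0.42,0,0]],[60,[0,-215,-238],[-0.48,0,0]],[60,[0,-242,-268],[-0.54,0,0]],[60,[0,-269,-298],[-0.6,0,0]]]' ; python3 - <<'E'
from h import *
st()
tgt([.4394,-.3242,.2],79.2)
E
```

```text
time_s: 7.4
tool_pos: [0.4451, -0.2449, 0.1983]
tool_rot: [66.8, 89.9, 143.6]
force: [1.4, 0.1, -0.8]
grip_width: 0.0597
{'time_s': 7.4, 'qpos': [-22.7516, 2.2115, 50.2469, 107.6268, -1.8144, 71.0705, 104.9138], 'joint_velocities': [32.2947, 33.5888, 35.5508, -21.4172, -27.1312, -0.3973, 117.081], 'effort': [-2.2629, -24.8824, -0.0301, -28.7098, 0.7803, 0.3301, -2.2246], 'tool_pos': [0.4451, -0.2449, 0.1983], 'tool_rot': [66.7605, 89.8957, 143.6081], 'force': [1.4167, 0.0618, -0.7927], 'wrist_torque': [-0.0158, -0.0383, 0.0172], 'grip_width': 0.0597}
shift [ -1.8 -12.5 -78.5] rot [-0.0411  0.0008 -0.0017] zaz 76.84761340836702 axes [[-0.001, -0.974, 0.228], [0.001, 0.228, 0.974], [-1.0, 0.002, 0.001]]
```

```bash
python3 -m pendant '[[60,[0,-4,-30],[-0.02,0,0]],[60,[0,-8,-60],[-0.04,0,0]],[60,[0,-8,-60],[-0.04,0,0]],[60,[0,-8,-60],[-0.04,0,0]]]' ; python3 - <<'E'
from h import *
st()
c=snap('wrist','w4.png');w=cloud(c)
for lo,hi,t in [(.04,.048,'stand'),(.083,.096,'bowtop'),(.065,.096,'bow')]:
    m=(w[...,2]>lo)&(w[...,2]<hi); q=w[m]
    if len(q)>10: print(t,len(q),cv2.minAreaRect((q[:,:2]*1000).astype(np.float32)),np.median(q[:,2]),np.median(q[:,:2],0))
for l in ['key_bow','key_collar']:
  for r in models.landmark_of('wrist',l)[:2]:
    v,u=r['centre'][0]*384,r['centre'][1]*512
    print(l,r['confidence'],u,v,atz(c,u,v,.045 if l=='key_collar' else .076))
tgt([.4394,-.3242,.2],79.2)
E
```

```text
time_s: 7.73
tool_pos: [0.4388, -0.3052, 0.198]
tool_rot: [105.7, 89.8, -175.6]
force: [-0.7, 1.5, -0.4]
grip_width: 0.0598
{'time_s': 7.7333, 'qpos': [-17.3054, 7.6369, 53.5739, 104.2702, -6.3461, 71.4306, 116.7537], 'joint_velocities': [-2.0489, -1.4536, -2.888, 0.8284, -0.4807, 0.4078, -0.737], 'effort': [1.4927, -23.8421, 4.7684, -30.5869, 0.2983, -0.0636, 0.164], 'tool_pos': [0.4388, -0.3052, 0.198], 'tool_rot': [105.7018, 89.8088, -175.6126], 'force': [-0.7439, 1.4916, -0.4072], 'wrist_torque': [0.0088, 0.0251, -0.0007], 'grip_width': 0.0598}
stand 2721 ((439.15032958984375, -322.60504150390625), (50.05367660522461, 62.18360137939453), 78.4152603149414) 0.04509092456432956 [ 0.43332795 -0.31910079]
bowtop 525 ((438.77679443359375, -322.61376953125), (9.925928115844727, 33.420623779296875), 78.06513977050781) 0.09081391295338626 [ 0.43776274 -0.32206451]
bow 608 ((438.8202819824219, -322.40618896484375), (10.35732364654541, 33.41741180419922), 78.09805297851562) 0.0906676920411045 [ 0.43643054 -0.32149179]
key_bow 0.64 235.2128 203.0976 [ 0.44290943 -0.32504275  0.076     ]
key_collar 0.56 238.1824 192.1152 [ 0.44108816 -0.32399716  0.045     ]
shift [ -1.5  -3.  -22. ] rot [-0.0025  0.0011 -0.0017] zaz 79.05637613660694 axes [[-0.002, -0.982, 0.19], [0.001, 0.19, 0.982], [-1.0, 0.002, 0.001]]
```

View pics/w4.png

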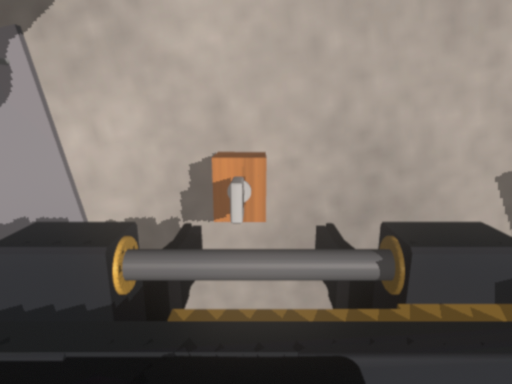

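```bash
python3 - <<'E'
from h import *
tgt([.4391,-.3226,.1],78.3)
E
python3 -m pendant '[[50,[0,-3,-18],[0.013,0,0]],[50,[30,-3,-18],[0.013,0,0]],[50,[60,-3,-18],[0.013,0,0]],[50,[90,-3,-18],[0.013,0,0]],[50,[90,-3,-18],[0.013,0,0]],[50,[90,-3,-18],[0.013,0,0]]]' ; python3 - <<'E'
from h import *
st()
tgt([.4391,-.3226,.074],78.3)
E
```

```text
shift [ 98.5  -2.6 -20.6] rot [ 0.0132  0.0011 -0.0018] zaz 79.05637613660694 axes [[-0.002, -0.982, 0.19], [0.001, 0.19, 0.982], [-1.0, 0.002, 0.001]]
time_s: 8.38
tool_pos: [0.4395, -0.3202, 0.1085]
tool_rot: [72.5, 89.8, 150.8]
force: [-0.4, -0.2, 1.1]
grip_width: 0.05
{'time_s': 8.3833, 'qpos': [-12.1442, 16.2757, 52.1561, 108.5952, -14.4447, 62.2282, 124.0714], 'joint_velocities': [-0.195, -2.1085, 1.5456, -3.3789, 0.5357, 0.1021, -0.128], 'effort': [-0.0454, -28.2908, 6.2801, -25.583, -0.023, 0.0815, 0.0523], 'tool_pos': [0.4395, -0.3202, 0.1085], 'tool_rot': [72.4939, 89.7893, 150.803], 'force': [-0.4386, -0.179, 1.0724], 'wrist_torque': [0.0079, 0.0713, 0.0225], 'grip_width': 0.05}
shift [34.5 -0.2 -2.5] rot [ 0.0002  0.0011 -0.0035] zaz 78.30899953463381 axes [[-0.003, -0.979, 0.203], [0.002, 0.203, 0.979], [-1.0, 0.004, 0.001]]
```

```bash
python3 -m pendant '[[50,[15,0,-2.5],[0,0,-0.003]],[50,[34,0,-2.5],[0,0,-0.003]],[50,[34,0,-2.5],[0,0,-0.003]],[50,[34,0,-2.5],[0,0,-0.003]]]' ; python3 - <<'E'
from h import *
st()
tgt([.4391,-.3226,.074],78.3)
snap('scene','s5.png')
c=snap('wrist','w5.png')
E
```

```text
time_s: 8.72
tool_pos: [0.4403, -0.3243, 0.0768]
tool_rot: [-87.0, 89.8, -8.7]
force: [0.7, 0.5, 0.1]
grip_width: 0.0499
{'time_s': 8.7167, 'qpos': [-10.1485, 19.0989, 50.8585, 110.0401, -17.4234, 58.6389, 126.5955], 'joint_velocities': [-0.0588, -0.7982, 0.682, -1.1832, 0.1702, -0.3237, 0.0549], 'effort': [-0.0137, -31.0448, 7.4619, -25.2426, 0.0067, 0.0368, 0.0316], 'tool_pos': [0.4403, -0.3243, 0.0768], 'tool_rot': [-86.9993, 89.7758, -8.7423], 'force': [0.6553, 0.5434, 0.135], 'wrist_torque': [-0.0261, 0.0664, 0.024], 'grip_width': 0.0499}
shift [2.8 1.5 1.4] rot [-0.0007  0.0002  0.0039] zaz 78.25706229443924 axes [[0.004, -0.979, 0.204], [-0.001, 0.204, 0.979], [-1.0, -0.004, 0.0]]
```

View pics/w5.png

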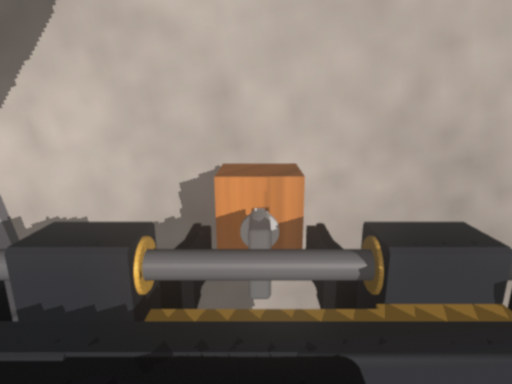

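```bash
python3 -m pendant '[[30,[2.8,1.5,1.4],[0,0,0.004]],[15,[2.8,1.5,1.4],[0,0,0.004]],[5,[2.8,1.5,1.4],[0,0,0.004]],[5,[2.8,1.5,1.4],[0,0,0.004]],[5,[2.8,1.5,1.4],[0,0,0.004]],[5,[2.8,1.5,1.4],[0,0,0.004]],[5,[2.8,1.5,1.4],[0,0,0.004]],[5,[2.8,1.5,1.4],[0,0,0.004]],[5,[2.8,1.5,1.4],[0,0,0.004]]]' 45; python3 - <<'E'
from h import *
st()
tgt([.4391,-.3226,.074],78.3)
c=snap('wrist','w6.png');w=cloud(c)
E
```

```text
time_s: 9.57
tool_pos: [0.4383, -0.323, 0.0727]
tool_rot: [95.0, 89.9, 173.2]
force: [0.0, 0.3, -0.5]
grip_width: 0.0097
{'time_s': 9.5667, 'qpos': [-10.1463, 19.3697, 50.7826, 110.3365, -17.5218, 58.4082, 126.598], 'joint_velocities': [0.0716, -0.0035, -0.0126, -0.0564, -0.0006, -0.0997, 0.0215], 'effort': [-0.1218, -32.0718, 7.7752, -25.7885, 0.0207, 0.0898, -0.0001], 'tool_pos': [0.4383, -0.323, 0.0727], 'tool_rot': [94.9539, 89.9438, 173.1557], 'force': [0.0162, 0.3399, -0.4658], 'wrist_torque': [-0.0582, -0.0173, -0.0304], 'grip_width': 0.0097}
shift [-1.3 -0.7  0.5] rot [-0.0017 -0.0001 -0.001 ] zaz 78.20182272617836 axes [[-0.001, -0.979, 0.204], [0.0, 0.204, 0.979], [-1.0, 0.001, -0.0]]
```

View pics/w6.png

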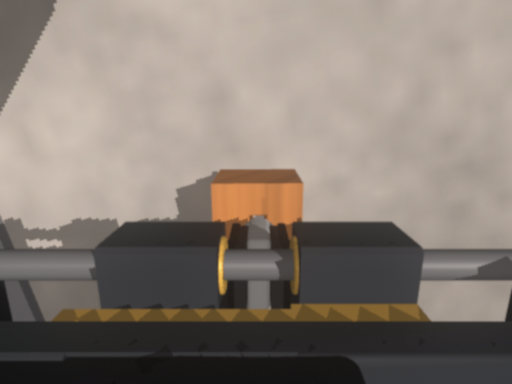

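```bash
python3 -m pendant '[[5,[-10,0,0],[0,0,0]],[5,[-25,0,0],[0,0,0]],[5,[-50,0,0],[0,0,0]],[5,[-80,0,0],[0,0,0]],[5,[-100,0,0],[0,0,0]],[5,[-100,0,0],[0,0,0]],[5,[-100,0,0],[0,0,0]]]'; python3 - <<'E'
from h import *
st()
tgt([.5159,.0398,.14],104.26)
c=snap('wrist','w7.png')
E
```

```text
time_s: 10.2
tool_pos: [0.4392, -0.3232, 0.1741]
tool_rot: [-80.3, 89.9, -2.1]
force: [-0.6, 0.4, -0.8]
grip_width: 0.0096
{'time_s': 10.2, 'qpos': [-14.9125, 11.2, 54.336, 104.7378, -9.8105, 68.8732, 120.6679], 'joint_velocities': [0.3849, 1.71, -0.9263, 2.5617, -0.5528, -0.2266, 0.2297], 'effort': [0.1189, -27.5999, 5.4985, -30.9412, 0.1589, 0.0263, -0.0337], 'tool_pos': [0.4392, -0.3232, 0.1741], 'tool_rot': [-80.3162, 89.8903, -2.1007], 'force': [-0.6467, 0.3555, -0.8307], 'wrist_torque': [-0.0244, -0.0642, 0.0559], 'grip_width': 0.0096}
shift [ 34.3  -0.9 371. ] rot [-4.546e-01 -1.000e-04  1.900e-03] zaz 78.2156062809259 axes [[0.002, -0.979, 0.204], [-0.0, 0.204, 0.979], [-1.0, -0.002, 0.0]]
```

View pics/w7.png

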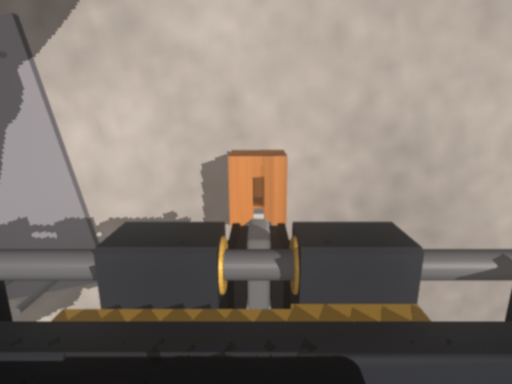

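```bash
python3 -m pendant '[[5,[0,0,37],[-0.05,0,0]],[5,[0,0,75],[-0.1,0,0]],[5,[0,0,113],[-0.15,0,0]],[5,[0,0,151],[-0.2,0,0]],[5,[0,0,189],[-0.25,0,0]],[5,[0,0,227],[-0.3,0,0]],[5,[0,0,265],[-0.35,0,0]],[5,[0,0,303],[-0.4,0,0]],[5,[0,0,341],[-0.45,0,0]],[5,[0,-1,371],[-0.455,0,0]]]'; python3 -m pendant '[[5,[0,0,0],[0,0,0]],[5,[0,0,0],[0,0,0]],[5,[0,0,0],[0,0,0]]]';  python3 - <<'E'
from h import *
st()
tgt([.5159,.0398,.12],104.26)
c=snap('wrist','w8.png');w=cloud(c)
s=snap('scene','s8.png')
cv2.imwrite('pics/s8a.png',cv2.resize(s['image'][130:230,200:300],None,fx=6,fy=6,interpolation=cv2.INTER_CUBIC))
m=(w[...,2]>.044)&(w[...,2]<.054); q=w[m]; print(cv2.minAreaRect((q[:,:2]*1000).astype(np.float32)))
E
```

```text
time_s: 11.08
tool_pos: [0.5141, 0.0436, 0.1711]
tool_rot: [67.5, 89.8, 172.1]
force: [0.7, 0.9, -1.5]
grip_width: 0.01
time_s: 11.33
tool_pos: [0.5143, 0.0392, 0.1715]
tool_rot: [98.0, 89.8, -157.7]
force: [-0.4, -0.3, 0.4]
grip_width: 0.0093
{'time_s': 11.3333, 'qpos': [-41.2339, 4.9161, 35.8373, 108.1301, -3.0317, 68.1179, 99.8988], 'joint_velocities': [0.9531, -0.7976, 1.3059, -0.0253, 0.1202, -0.0612, -0.0377], 'effort': [-1.2126, -27.5795, 0.4899, -30.0136, -0.1118, 0.0574, -0.0049], 'tool_pos': [0.5143, 0.0392, 0.1715], 'tool_rot': [98.0107, 89.782, -157.735], 'force': [-0.4177, -0.2969, 0.4381], 'wrist_torque': [-0.0076, 0.0127, 0.0016], 'grip_width': 0.0093}
shift [51.5 -1.9  0.2] rot [-0.0001 -0.0005 -0.0038] zaz 104.254402899224 axes [[-0.004, -0.969, -0.246], [-0.001, -0.246, 0.969], [-1.0, 0.004, -0.001]]
((499.71624755859375, 98.35950469970703), (98.17195892333984, 220.72018432617188), 14.247376441955566)
```

View pics/w8.png

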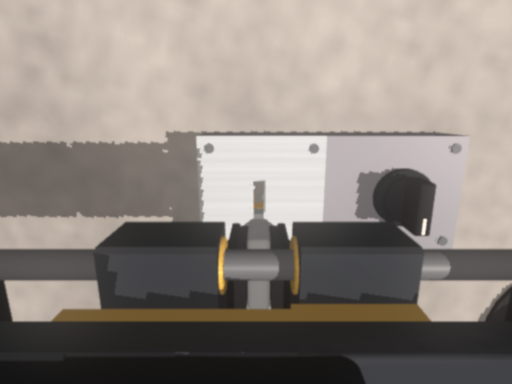

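View pics/s8a.png

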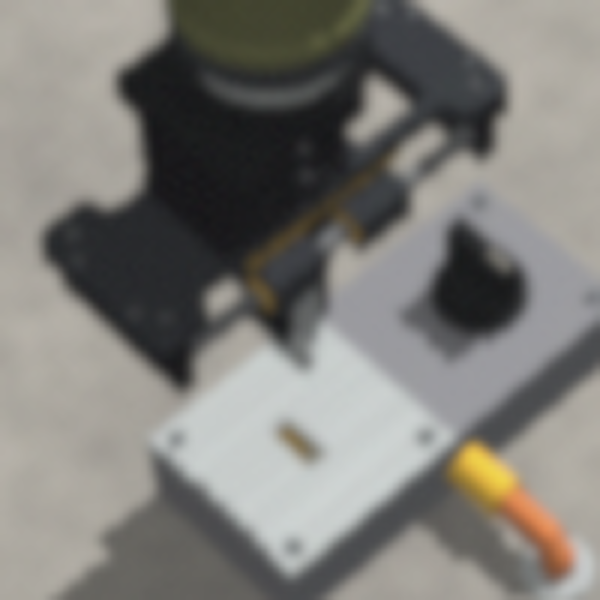

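```bash
python3 -m pendant '[[5,[20,-1,0],[0,0,-0.003]],[5,[45,-1,0],[0,0,-0.003]],[5,[62,-1,0],[0,0,-0.003]],[5,[62,-1,0],[0,0,-0.003]],[5,[62,-1,0],[0,0,-0.003]]]';  python3 - <<'E'
from h import *
st()
tgt([.5152,.0397,.10],104.26)
c=snap('wrist','w9.png');w=cloud(c)
cv2.imwrite('pics/w9a.png',cv2.resize(c['image'][130:230,205:315],None,fx=6,fy=6,interpolation=cv2.INTER_CUBIC))
s=snap('scene','s9.png')
cv2.imwrite('pics/s9a.png',cv2.resize(s['image'][130:230,200:300],None,fx=6,fy=6,interpolation=cv2.INTER_CUBIC))
m=(w[...,2]>.044)&(w[...,2]<.054); q=w[m]; print(cv2.minAreaRect((q[:,:2]*1000).astype(np.float32)))
for l in ['keyhole','key_collar','key_bow']:
  for n,cc in (('wrist',c),('scene',s)):
   for r in models.landmark_of(n,l)[:1]:
    v,u=r['centre'][0]*384,r['centre'][1]*512
    print(l,n,r['confidence'],u,v,atz(cc,u,v,{'keyhole':.05,'key_collar':.08,'key_bow':.111}[l]))
E
```

```text
time_s: 11.85
tool_pos: [0.5154, 0.0389, 0.1103]
tool_rot: [-34.1, 90.0, 70.0]
force: [0.3, 0.9, -0.5]
grip_width: 0.0099
{'time_s': 11.85, 'qpos': [-40.1726, 9.1407, 35.7729, 111.9092, -6.1143, 60.7898, 102.3904], 'joint_velocities': [-0.278, -1.2521, 0.0335, -2.2836, 0.0953, -0.0395, -0.024], 'effort': [-0.088, -29.2951, 2.6963, -26.7916, 0.0059, 0.088, 0.0251], 'tool_pos': [0.5154, 0.0389, 0.1103], 'tool_rot': [-34.1084, 89.9935, 70.0361], 'force': [0.2521, 0.8549, -0.4653], 'wrist_torque': [0.0641, 0.0507, 0.0249], 'grip_width': 0.0099}
shift [10.3 -0.   0.8] rot [-0.002   0.0001  0.0001] zaz 104.14442816233309 axes [[0.0, -0.97, -0.244], [0.0, -0.244, 0.97], [-1.0, -0.0, 0.0]]
((500.6622619628906, 98.62157440185547), (100.18790435791016, 220.94424438476562), 14.169021606445312)
keyhole wrist 0.72 256.8192 214.5024 [0.51444822 0.03867521 0.05      ]
keyhole scene 0.91 248.32 202.2912 [0.51154803 0.03797429 0.05      ]
key_collar wrist 0.98 258.2016 236.50560000000002 [0.51764933 0.04042241 0.08      ]
key_collar scene 0.51 251.1872 194.49599999999998 [0.50986474 0.04903968 0.08      ]
key_bow wrist 0.91 259.2768 259.0848 [0.51679003 0.04073656 0.111     ]
key_bow scene 0.37 247.0912 187.392 [0.50210951 0.04159225 0.111     ]
```

View pics/w9a.png

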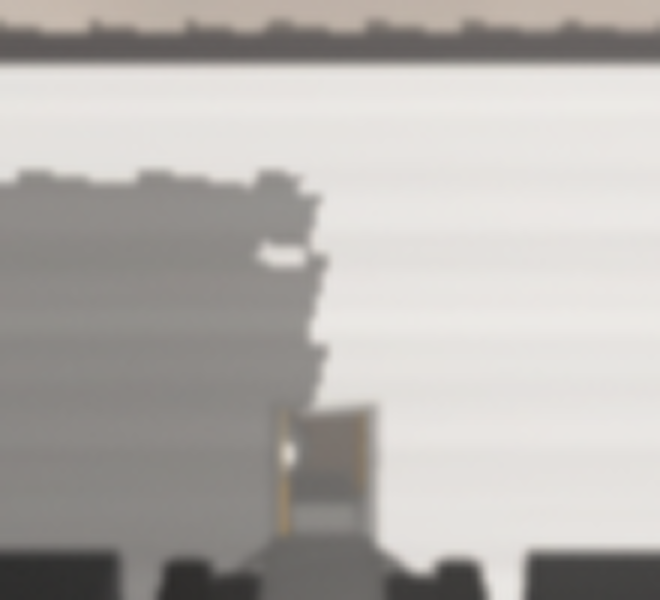

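View pics/s9a.png

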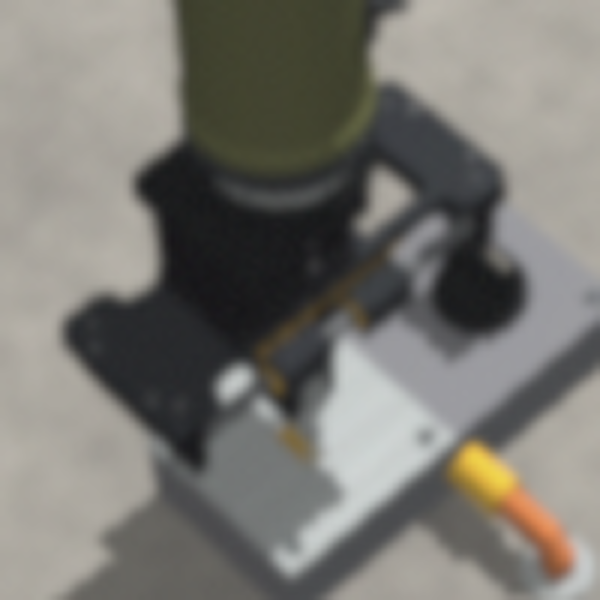

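```bash
python3 - <<'E'
from h import *
c=optics.read_camera('wrist')
k=np.array([.5157,.0399]);ax=np.array([np.cos(np.deg2rad(14.26)),np.sin(np.deg2rad(14.26))]);ay=np.array([-ax[1],ax[0]])
for n,(u,v) in dict(slotfar=(259,130+408/6),slotL=(205+275/6,210),slotR=(205+377/6,210),boxfar=(260,130+62/6)).items():
    p=atz(c,u,v,.05)[:2]-k; print(n,np.round([p@ax*1000,p@ay*1000],1))
o=telemetry.get_obs();p=np.array(o['tool_pos'])[:2]-k;print('tcp',p@ax*1000,p@ay*1000)
E
```

```text
slotfar [-10.7   1.8]
slotL [-2.5 -3.6]
slotR [-2.5  7.6]
boxfar [-48.    2.3]
tcp 0.8698945501501134 0.3763545790015138
```

```bash
python3 - <<'E'
from h import *
c=snap('wrist','w10.png');w=cloud(c)
k=np.array([.5157,.0399]);ax=np.array([np.cos(np.deg2rad(14.26)),np.sin(np.deg2rad(14.26))]);ay=np.array([-ax[1],ax[0]])
L=np.stack([(w[...,:2]-k)@ax*1000,(w[...,:2]-k)@ay*1000,w[...,2]*1000],-1)
for v in range(192,226,3):
    print(v,[f"{u}:{L[v,u][0]:.1f},{L[v,u][1]:.1f},{L[v,u][2]:.0f}" for u in range(246,274,3)])
for v in range(136,146,2): print(v,np.round(L[v,260],1))
a=c['image'][215:320,215:305];cv2.imwrite('pics/w10a.png',cv2.resize(a,None,fx=5.5,fy=5.5,interpolation=cv2.INTER_CUBIC))
E
```

```text
192 ['246:-14.8,-6.7,49', '249:-14.8,-4.7,49', '252:-15.0,-2.7,50', '255:-14.9,-0.8,50', '258:-15.2,1.2,51', '261:-14.9,3.1,50', '264:-14.9,5.1,50', '267:-14.9,7.0,50', '270:-14.9,9.0,50', '273:-15.0,10.9,50']
195 ['246:-13.1,-6.6,51', '249:-12.6,-4.7,49', '252:-12.7,-2.8,49', '255:-12.5,-0.8,49', '258:-12.5,1.2,48', '261:-12.7,3.1,49', '264:-12.6,5.1,49', '267:-12.9,7.0,50', '270:-12.8,9.0,49', '273:-13.0,10.9,50']
198 ['246:-11.1,-6.6,51', '249:-10.9,-4.7,50', '252:-7.0,-3.0,36', '255:2.5,-1.3,1', '258:2.6,1.2,0', '261:2.5,3.6,1', '264:-10.8,5.1,50', '267:-10.9,7.0,50', '270:-11.2,8.9,51', '273:-10.8,11.0,50']
201 ['246:-8.8,-6.7,50', '249:-8.6,-4.8,49', '252:-5.0,-3.0,36', '255:5.4,-1.3,-1', '258:5.3,1.2,-0', '261:5.4,3.6,-1', '264:-8.5,5.1,49', '267:-8.9,7.0,50', '270:-8.8,9.0,50', '273:-9.2,10.9,51']
204 ['246:-7.0,-6.7,51', '249:-6.7,-4.7,50', '252:-3.0,-3.0,37', '255:7.9,-1.3,-1', '258:7.6,1.2,0', '261:7.7,3.6,0', '264:-6.4,5.1,48', '267:-6.7,7.1,50', '270:-7.1,9.0,51', '273:-6.9,11.0,50']
207 ['246:-4.9,-6.7,50', '249:-4.9,-4.7,50', '252:10.5,-3.7,-1', '255:10.1,-1.3,0', '258
[... 754 characters left out ...]
4,-1.8,103', '255:-14.7,-0.3,103', '258:-14.3,1.2,102', '261:-14.4,2.6,103', '264:-14.9,4.1,104', '267:-13.6,5.7,100', '270:3.6,9.2,50', '273:3.3,11.1,51']
222 ['246:5.6,-6.8,50', '249:-13.1,-3.3,103', '252:-14.4,-1.7,107', '255:-14.6,-0.3,108', '258:-14.2,1.2,106', '261:-14.6,2.6,108', '264:-14.4,4.0,107', '267:-14.2,5.5,107', '270:-6.6,7.8,85', '273:5.6,11.2,50']
225 ['246:-8.4,-5.1,95', '249:-13.5,-3.1,109', '252:-14.6,-1.6,112', '255:-14.8,-0.2,112', '258:-14.9,1.2,113', '261:-14.8,2.6,112', '264:-14.7,4.0,112', '267:-14.0,5.4,110', '270:-8.1,7.5,94', '273:-8.3,9.0,94']
136 [-49.9   2.4  38. ]
138 [-49.7   2.4  50.8]
140 [-48.4   2.4  50. ]
142 [-47.1   2.4  49.3]
144 [-46.    2.4  50.4]
```

View pics/w10a.png

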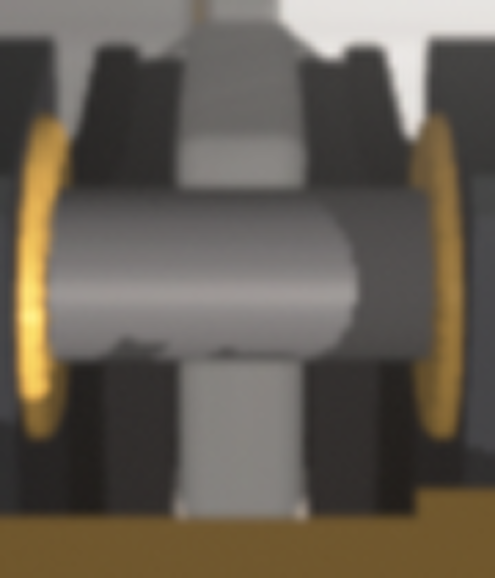

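```bash
python3 - <<'E'
from h import *
c=optics.read_camera('wrist');w=cloud(c)
k=np.array([.5157,.0399]);ax=np.array([np.cos(np.deg2rad(14.26)),np.sin(np.deg2rad(14.26))]);ay=np.array([-ax[1],ax[0]])
L=np.stack([(w[...,:2]-k)@ax*1000,(w[...,:2]-k)@ay*1000,w[...,2]*1000],-1)
for v in (203,206,213,215,232):
    print(v); 
    for u in range(247,272): print(f"{u}:{L[v,u][1]:.1f},{L[v,u][2]:.0f},{c['image'][v,u].tolist()}",end=' | ')
    print()
print('col'); 
for v in range(190,225): print(f"{v}:{L[v,259][0]:.1f},{L[v,259][2]:.0f},{c['image'][v,259].tolist()}; {atz(c,259,v,.05)[:2].round(4)}")
E
```

```text
203
247:-6.0,50,[130, 132, 135] | 248:-5.4,49,[125, 130, 135] | 249:-4.7,50,[137, 151, 160] | 250:-4.1,47,[174, 191, 202] | 251:-3.7,37,[193, 202, 208] | 252:-3.0,37,[150, 154, 157] | 253:-2.3,37,[120, 122, 125] | 254:-1.6,36,[112, 116, 120] | 255:-1.2,1,[107, 112, 119] | 256:-0.4,1,[108, 114, 120] | 257:0.4,-0,[109, 115, 122] | 258:1.2,-0,[109, 114, 121] | 259:2.0,-0,[109, 115, 121] | 260:2.8,-1,[109, 114, 121] | 261:3.6,-0,[109, 115, 122] | 262:4.4,1,[106, 115, 123] | 263:5.3,-0,[113, 122, 131] | 264:5.1,49,[138, 142, 147] | 265:5.8,50,[165, 168, 172] | 266:6.4,51,[196, 200, 205] | 267:7.1,51,[216, 220, 223] | 268:7.7,50,[220, 223, 227] | 269:8.4,50,[220, 223, 227] | 270:9.0,51,[220, 224, 227] | 271:9.7,50,[220, 224, 227] | 
206
247:-6.1,49,[130, 133, 136] | 248:-5.4,50,[123, 126, 130] | 249:-4.7,49,[116, 122, 127] | 250:-4.1,49,[112, 120, 126] | 251:-3.7,35,[116, 121, 126] | 252:-3.0,35,[111, 116, 120] | 253:-2.9,-1,[108, 112, 118] | 254:-2.1,-0,[107, 112, 118] | 255:-1.3,-1,[107, 113, 119] | 256:-0.4,1,[108, 113, 119] | 257:0.4,1,[108, 113, 119] | 258:1.2,-0,[108, 113, 119] | 259
[... 3470 characters left out ...]
.5118 0.0408]
210:-8.4,68,[104, 107, 109]; [0.5124 0.041 ]
211:-8.6,71,[104, 106, 109]; [0.5131 0.0411]
212:-8.7,73,[105, 108, 110]; [0.5138 0.0413]
213:-8.5,74,[114, 116, 118]; [0.5145 0.0415]
214:-8.1,75,[127, 130, 132]; [0.5151 0.0417]
215:-7.4,75,[133, 137, 140]; [0.5158 0.0418]
216:-6.9,75,[135, 138, 140]; [0.5165 0.042 ]
217:-6.6,76,[132, 135, 138]; [0.5171 0.0422]
218:-5.9,75,[123, 126, 129]; [0.5178 0.0424]
219:-14.6,103,[111, 113, 116]; [0.5185 0.0425]
220:-14.6,104,[104, 107, 109]; [0.5192 0.0427]
221:-15.0,107,[104, 106, 108]; [0.5199 0.0429]
222:-14.7,107,[103, 105, 107]; [0.5205 0.043 ]
223:-14.9,109,[102, 104, 107]; [0.5212 0.0432]
224:-14.9,111,[101, 103, 106]; [0.5219 0.0434]
```

```bash
python3 - <<'E'
from h import *
k=np.array([.5157,.0399]);ax=np.array([np.cos(np.deg2rad(14.26)),np.sin(np.deg2rad(14.26))]);ay=np.array([-ax[1],ax[0]])
for i in range(4):
    o=telemetry.get_obs();p=np.array(o['tool_pos'])[:2]-k;print('tcp',p@ax*1000,p@ay*1000,o['tool_pos'][2],o['time_s'])
    c=optics.read_camera('wrist'); print(c['cam_to_world'][:3,3])
E
```

```text
tcp 0.7366003613016386 0.41560517600763347 0.11101192491547458 12.4
[0.45052314 0.02450486 0.25617935]
tcp 0.6356728140149855 0.4124748179320842 0.11089584077639178 12.45
[0.45048935 0.02449901 0.25609768]
tcp 0.6130857060600816 0.41282597451314273 0.110841895225698 12.5
[0.45046804 0.02449058 0.2560384 ]
tcp 0.6055223215144271 0.3832997679113644 0.11078855481060587 12.55
[0.4504559  0.02448147 0.25599757]
```

```bash
python3 -m pendant '[[5,[0,1.8,-0.8],[0,0,0]],[5,[5,1.8,-0.8],[0,0,0]],[5,[9,1.8,-0.8],[0,0,0]],[5,[12,1.8,-0.8],[0,0,0]],[5,[15,1.8,-0.8],[0,0,0]],[5,[15,1.8,-0.8],[0,0,0]],[5,[15,1.8,-0.8],[0,0,0]]]';  python3 - <<'E'
from h import *
st()
k=np.array([.5157,.0399]);ax=np.array([np.cos(np.deg2rad(14.26)),np.sin(np.deg2rad(14.26))]);ay=np.array([-ax[1],ax[0]])
o=telemetry.get_obs();p=np.array(o['tool_pos'])[:2]-k;print('tcp',p@ax*1000,p@ay*1000)
c=snap('wrist','w11.png')
cv2.imwrite('pics/w11a.png',cv2.resize(c['image'][150:250,205:315],None,fx=6,fy=6,interpolation=cv2.INTER_CUBIC))
E
```

```text
time_s: 13.18
tool_pos: [0.5145, 0.0391, 0.0954]
tool_rot: [-78.5, 89.9, 25.7]
force: [-0.3, 0.3, -1.1]
grip_width: 0.0096
{'time_s': 13.1833, 'qpos': [-39.8961, 10.1445, 35.6222, 112.8662, -6.9129, 58.9617, 103.147], 'joint_velocities': [-0.0049, -0.3362, 0.0405, -0.4703, 0.016, 0.1137, -0.0633], 'effort': [-0.0098, -30.7446, 3.1597, -27.2387, 0.0438, 0.0601, 0.0055], 'tool_pos': [0.5145, 0.0391, 0.0954], 'tool_rot': [-78.5422, 89.913, 25.7363], 'force': [-0.3473, 0.3249, -1.0508], 'wrist_torque': [0.0311, -0.0148, 0.0549], 'grip_width': 0.0096}
tcp -1.3835895394604658 -0.4700812612422581
```

View pics/w11a.png

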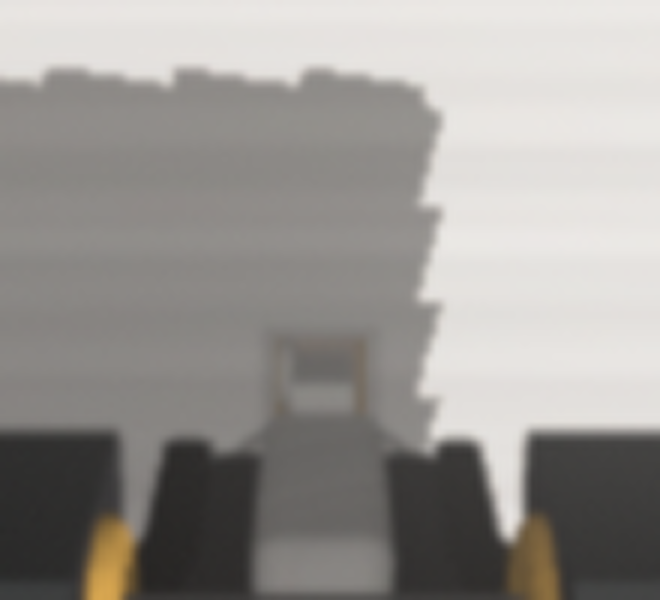

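```bash
python3 -m pendant '[[5,[3,0,0],[0,0,0]],[5,[5,0,0],[0.05,0,0]],[5,[6.5,0,0],[-0.05,0,0]],[5,[8,0,0],[0.06,0,0]],[5,[9.5,0,0],[-0.06,0,0]],[5,[11,0,0],[0.06,0,0]],[5,[12.5,0,0],[-0.06,0,0]],[5,[12.5,0,0],[0,0,0]]]' 50;  python3 - <<'E'
from h import *
st()
k=np.array([.5157,.0399]);ax=np.array([np.cos(np.deg2rad(14.26)),np.sin(np.deg2rad(14.26))]);ay=np.array([-ax[1],ax[0]])
o=telemetry.get_obs();p=np.array(o['tool_pos'])[:2]-k;print('tcp',p@ax*1000,p@ay*1000)
tgt([.5145,.0391,.0777],104.26)
c=snap('wrist','w12.png')
E
```

```text
time_s: 13.9
tool_pos: [0.516, 0.0385, 0.0844]
tool_rot: [-95.9, 89.7, 8.6]
force: [0.0, -1.6, 5.0]
grip_width: 0.0094
{'time_s': 13.9, 'qpos': [-39.5056, 11.1227, 35.4585, 113.3526, -7.6457, 57.5168, 104.0895], 'joint_velocities': [-4.7714, 0.5249, 5.5683, 0.1609, -1.7596, -0.0094, -52.5863], 'effort': [-0.235, -29.4887, 2.0529, -24.9168, -0.3438, 0.0019, 2.3002], 'tool_pos': [0.516, 0.0385, 0.0844], 'tool_rot': [-95.9441, 89.7363, 8.6103], 'force': [0.0186, -1.6434, 4.9751], 'wrist_torque': [-0.3322, 0.0726, -0.0145], 'grip_width': 0.0094}
tcp -0.02036520621531043 -1.4794393693591317
shift [6.7 1.4 1. ] rot [ 0.0051 -0.0005  0.0046] zaz 104.55437943278008 axes [[0.005, -0.968, -0.251], [0.001, -0.251, 0.968], [-1.0, -0.005, -0.0]]
```

View pics/w12.png

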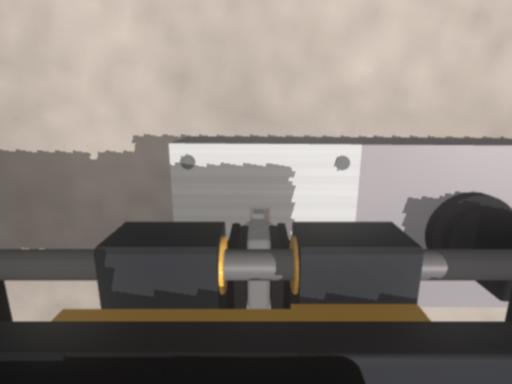

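```bash
python3 -m pendant '[[5,[2,0.5,0.5],[0.06,0,0]],[5,[4,0.5,0.5],[-0.06,0,0]],[5,[5.5,0.5,0.5],[0.06,0,0]],[5,[7,0.5,0.5],[-0.06,0,0]],[5,[8,0.5,0.5],[0.06,0,0]],[5,[9,0.5,0.5],[-0.06,0,0]],[5,[9,0.5,0.5],[0.06,0,0]],[5,[9,0.5,0.5],[0,0,0]],[5,[9,0.5,0.5],[0,0,0]]]';  python3 - <<'E'
from h import *
st()
k=np.array([.5157,.0399]);ax=np.array([np.cos(np.deg2rad(14.26)),np.sin(np.deg2rad(14.26))]);ay=np.array([-ax[1],ax[0]])
o=telemetry.get_obs();p=np.array(o['tool_pos'])[:2]-k;print('tcp',p@ax*1000,p@ay*1000)
tgt([.5145,.0391,.0777],104.26)
c=snap('wrist','w13.png')
s=snap('scene','s13.png')
cv2.imwrite('pics/s13a.png',cv2.resize(s['image'][150:230,215:295],None,fx=7,fy=7,interpolation=cv2.INTER_CUBIC))
E
```

```text
time_s: 14.7
tool_pos: [0.516, 0.0394, 0.0776]
tool_rot: [-76.5, 89.7, 27.9]
force: [-4.9, -0.1, 20.4]
grip_width: 0.0097
{'time_s': 14.7, 'qpos': [-39.3184, 11.6878, 35.3126, 113.6961, -8.2104, 56.6901, 104.2593], 'joint_velocities': [-0.1328, -0.0292, 0.1541, -0.0301, -0.1894, -0.0316, -2.9854], 'effort': [-0.6767, -23.9734, 1.9223, -21.3997, -0.2363, -1.9611, 0.5207], 'tool_pos': [0.516, 0.0394, 0.0776], 'tool_rot': [-76.4543, 89.6717, 27.8803], 'force': [-4.9097, -0.0993, 20.4373], 'wrist_torque': [-0.3174, 1.3325, -0.2188], 'grip_width': 0.0097}
tcp 0.1998161383544639 -0.5794460372947129
shift [-0.1  1.6  0.1] rot [0.0013 0.0013 0.0056] zaz 104.33484807174922 axes [[0.005, -0.969, -0.248], [0.003, -0.248, 0.969], [-1.0, -0.006, 0.001]]
```

View pics/w13.png

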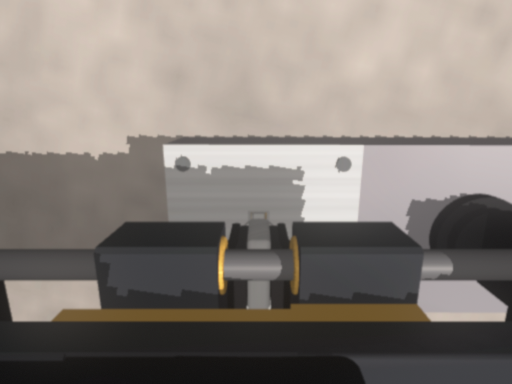

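View pics/s13a.png

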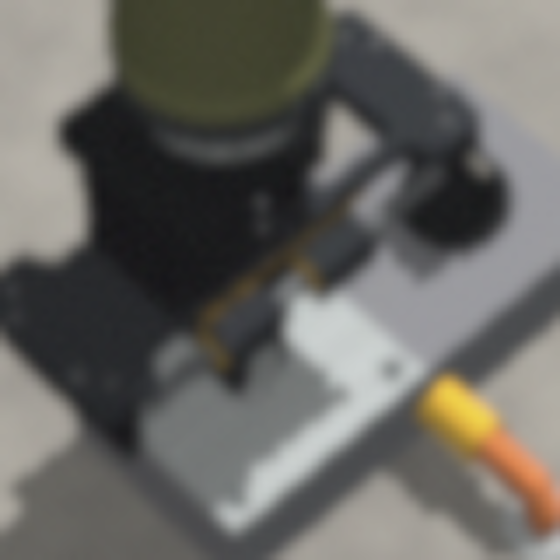

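```bash
python3 -m pendant '[[5,[0.5,1.2,0],[0.06,0,0]],[5,[0.5,1.2,0],[-0.06,0,0]],[5,[0,1.2,0],[0.06,0,0]],[5,[0,1.2,0],[0,0,0]],[5,[0,1.2,0],[0,0,0]],[5,[0,1.2,0],[0,0,0]]]';  python3 - <<'E'
from h import *
st()
k=np.array([.5157,.0399]);ax=np.array([np.cos(np.deg2rad(14.26)),np.sin(np.deg2rad(14.26))]);ay=np.array([-ax[1],ax[0]])
o=telemetry.get_obs();p=np.array(o['tool_pos'])[:2]-k;print('tcp',p@ax*1000,p@ay*1000)
tgt([.5145,.0391,.0777],104.26)
c=snap('wrist','w14.png');w=cloud(c)
L=np.stack([(w[...,:2]-k)@ax*1000,(w[...,:2]-k)@ay*1000,w[...,2]*1000],-1)
for v in range(206,262,2): print(v,[f"{L[v,u][0]:.1f},{L[v,u][1]:.1f},{L[v,u][2]:.0f}" for u in (240,250,254,259,264)],c['image'][v,259])
E
```

```text
time_s: 15.3
tool_pos: [0.5158, 0.0394, 0.0776]
tool_rot: [-82.2, 89.6, 22.0]
force: [-3.1, -0.3, 17.7]
grip_width: 0.0094
{'time_s': 15.3, 'qpos': [-39.3553, 11.5467, 35.3108, 113.8357, -8.1335, 56.5355, 104.1041], 'joint_velocities': [-0.0832, -0.0142, 0.0232, -0.0649, -0.0292, 0.0524, -0.3104], 'effort': [-0.4092, -24.7017, 2.2556, -20.8864, -0.0715, -0.9216, 0.1837], 'tool_pos': [0.5158, 0.0394, 0.0776], 'tool_rot': [-82.1962, 89.5516, 22.0475], 'force': [-3.1221, -0.2509, 17.6804], 'wrist_torque': [-0.069, 0.6699, -0.1405], 'grip_width': 0.0094}
tcp -0.06861115081654448 -0.5314866804237565
shift [-0.1  1.3  0.1] rot [-0.0003  0.0011  0.0078] zaz 104.243857752611 axes [[0.007, -0.969, -0.246], [0.003, -0.246, 0.969], [-1.0, -0.008, 0.001]]
206 ['-16.6,-9.6,51', '-16.5,-4.1,50', '-16.4,-1.9,50', '-16.8,0.8,51', '-16.2,3.6,50'] [131 134 137]
208 ['-15.3,-9.6,51', '-15.1,-4.2,50', '-15.3,-1.9,50', '-15.2,0.8,50', '-15.3,3.5,50'] [128 132 134]
210 ['-14.2,-9.6,51', '-14.0,-4.2,50', '-14.2,-1.9,50', '-13.7,0.8,49', '-13.8,3.6,49'] [126 129 132]
212 ['-12.8,-9.7,50', '-12.3,-4.2,48', '
[... 1800 characters left out ...]
96', '-12.0,-1.4,96', '-12.2,0.7,97', '-11.9,2.7,96'] [113 115 118]
250 ['-32.9,-4.4,144', '-32.9,-1.9,144', '-33.4,-0.8,145', '-32.7,0.5,144', '-32.6,1.8,143'] [68 70 72]
252 ['-32.8,-4.4,145', '-33.0,-1.8,145', '-33.4,-0.8,146', '-32.8,0.5,145', '-33.2,1.7,146'] [77 78 80]
254 ['-32.7,-4.3,146', '-33.0,-1.8,147', '-32.6,-0.8,146', '-32.5,0.5,146', '-32.7,1.7,146'] [89 89 91]
256 ['-32.1,-4.4,146', '-32.5,-1.8,147', '-32.1,-0.8,146', '-32.7,0.5,147', '-32.4,1.7,147'] [ 98  98 101]
258 ['-31.7,-4.3,146', '-31.7,-1.8,146', '-32.3,-0.8,147', '-31.7,0.5,146', '-32.0,1.7,147'] [104 105 107]
260 ['-31.7,-4.3,147', '-31.4,-1.8,147', '-31.3,-0.8,147', '-31.3,0.5,147', '-31.7,1.7,147'] [112 113 116]
```

```bash
python3 -m pendant '[[5,[0,1,0.1],[0.12,0,0]],[5,[0,1,0.3],[0.24,0,0]],[5,[0,0.9,0.4],[0.36,0,0]],[5,[0,0.9,0.5],[0.48,0,0]],[5,[0,0.8,0.7],[0.6,0,0]]]';  python3 - <<'E'
from h import *
st()
tgt([.5155,.0394,.0777],104.26)
c=snap('wrist','w15.png')
E
```

```text
time_s: 15.77
tool_pos: [0.5155, 0.0394, 0.0776]
tool_rot: [-56.6, 89.5, 13.0]
force: [-0.6, -2.9, 16.2]
grip_width: 0.0097
{'time_s': 15.7667, 'qpos': [-43.4434, 11.9865, 39.8561, 114.0498, -9.2755, 56.5262, 70.4404], 'joint_velocities': [-9.9356, 1.6955, 11.0969, 0.1977, -3.1689, 0.4578, -79.1023], 'effort': [0.0887, -24.4894, 1.6944, -20.4343, -0.6474, -0.2948, 1.3024], 'tool_pos': [0.5155, 0.0394, 0.0776], 'tool_rot': [-56.6125, 89.4835, 12.957], 'force': [-0.5731, -2.8616, 16.169], 'wrist_torque': [-0.492, 0.2442, 0.1386], 'grip_width': 0.0097}
shift [-0.1  0.  -0. ] rot [-0.6055  0.0025  0.0088] zaz 69.57054165862442 axes [[0.009, -0.937, 0.349], [0.002, 0.349, 0.937], [-1.0, -0.008, 0.005]]
```

View pics/w15.png

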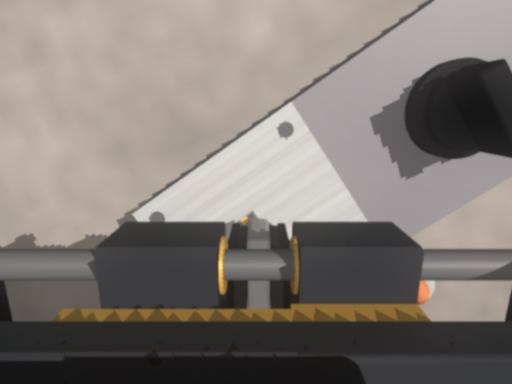

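```bash
python3 -m pendant '[[5,[0,0,0.1],[0.12,0,0]],[5,[0,0,0.3],[0.24,0,0]],[5,[0,-0.1,0.4],[0.36,0,0]],[5,[0,-0.1,0.5],[0.48,0,0]],[5,[0,-0.2,0.7],[0.6,0,0]],[5,[0,-0.3,0.8],[0.72,0,0]],[5,[0,-0.4,0.9],[0.84,0,0]],[5,[0,-0.5,1],[0.93,0,0]],[5,[0,-0.5,1],[0.95,0,0]],[5,[0,-0.5,1],[0.95,0,0]]]';  python3 - <<'E'
from h import *
st()
tgt([.5155,.0394,.0777],104.26)
c=snap('wrist','w16.png')
E
```

```text
time_s: 16.65
tool_pos: [0.5158, 0.0394, 0.0776]
tool_rot: [-8.1, 89.6, 7.3]
force: [-2.2, -3.3, 19.5]
grip_width: 0.0095
{'time_s': 16.65, 'qpos': [-50.3941, 13.4812, 47.9356, 114.1154, -11.9552, 56.9198, 18.6838], 'joint_velocities': [0.3484, -0.1165, -0.4198, 0.0026, 0.0987, 0.0707, 1.5689], 'effort': [-1.4205, -22.3168, 2.4551, -20.2652, -1.2436, -0.986, -0.4325], 'tool_pos': [0.5158, 0.0394, 0.0776], 'tool_rot': [-8.096, 89.5879, 7.3235], 'force': [-2.248, -3.3341, 19.4547], 'wrist_torque': [-0.8315, 0.7828, 0.203], 'grip_width': 0.0095}
shift [-0.1  0.1 -0.3] rot [-1.5506  0.0048  0.0063] zaz 15.419772908542292 axes [[0.007, -0.266, 0.964], [0.001, 0.964, 0.266], [-1.0, -0.001, 0.007]]
```

View pics/w16.png

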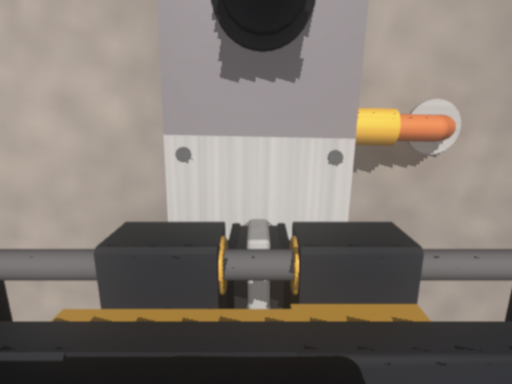

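```bash
python3 -m pendant '[[5,[0,0,0],[0.05,0,0]],[5,[0,0,0],[0.08,0,0]],[5,[0,0,0],[0.08,0,0]],[5,[0,0,0],[0.08,0,0]],[5,[0,0,0],[0.08,0,0]]]';  python3 - <<'E'
from h import *
st()
tgt([.5155,.0394,.0777],104.26)
c=snap('wrist','w17.png');w=cloud(c)
k=np.array([.5157,.0399])
m=(w[...,2]>.090)&(w[...,2]<.1)
m[:, :246]=0;m[:,274:]=0;m[:200]=0;m[330:]=0
q=w[m];print(len(q),cv2.minAreaRect((q[:,:2]*1000).astype(np.float32)),np.median(q[:,2]))
cv2.imwrite('pics/w17a.png',cv2.resize(c['image'][205:325,205:315],None,fx=5,fy=5,interpolation=cv2.INTER_CUBIC))
E
```

```text
time_s: 17.12
tool_pos: [0.5159, 0.0394, 0.0776]
tool_rot: [-2.1, 89.6, 8.8]
force: [-1.9, -3.2, 19.1]
grip_width: 0.0097
{'time_s': 17.1167, 'qpos': [-51.003, 13.6301, 48.6656, 114.1312, -12.2363, 56.949, 14.4072], 'joint_velocities': [0.0061, -0.025, -0.0478, -0.0686, 0.0718, 0.1044, -0.0197], 'effort': [-1.3021, -22.2611, 2.4903, -20.2458, -1.2213, -0.9795, -0.1866], 'tool_pos': [0.5159, 0.0394, 0.0776], 'tool_rot': [-2.1193, 89.5788, 8.7684], 'force': [-1.9186, -3.2008, 19.1451], 'wrist_torque': [-0.8992, 0.7467, 0.205], 'grip_width': 0.0097}
shift [-0.1  0.1 -0.4] rot [-1.6296  0.0054  0.0062] zaz 10.887760707636977 axes [[0.007, -0.189, 0.982], [0.001, 0.982, 0.189], [-1.0, -0.0, 0.007]]
970 ((517.0431518554688, 40.2896728515625), (11.2718505859375, 33.100154876708984), 11.21679973602295) 0.09581491535839279
```

View pics/w17a.png

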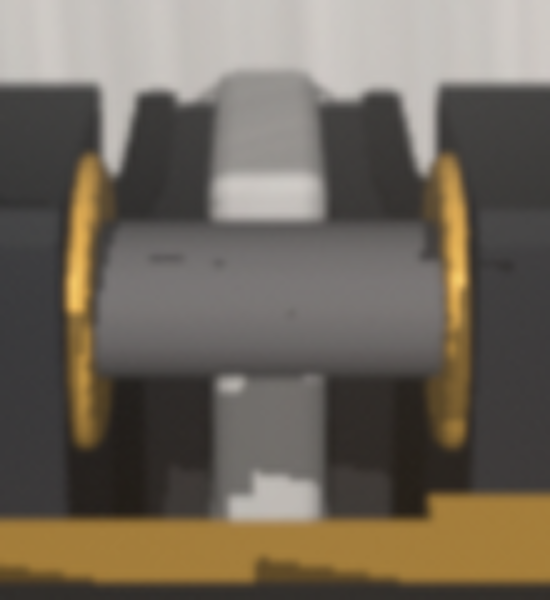

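```bash
python3 -m pendant '[[5,[0,0,0],[0,0,0]],[5,[0,0,0],[0,0,0]],[5,[0,0,0],[0,0,0]],[5,[0,0,0],[0,0,0]]]';  python3 - <<'E'
from h import *
st()
s=snap('scene','s18.png'); snap('top','t18.png')
w=cloud(s); m=np.zeros((384,512),bool); m[155:240,265:310]=1
q=w[m&(w[...,2]>.085)&(w[...,2]<.098)]; print(len(q),cv2.minAreaRect((q[:,:2]*1000).astype(np.float32)))
for n in ('scene','top'):
  c=s if n=='scene' else optics.read_camera('top')
  for l in ('mug','jar','soap_box'):
    for r in models.landmark_of(n,l)[:1]: print(n,l,np.round(r['confidence'],2),atz(c,r['centre'][1]*512,r['centre'][0]*384,0).round(3))
E
```

```text
time_s: 17.5
tool_pos: [0.5159, 0.0394, 0.0776]
tool_rot: [-1.9, 89.6, 9.0]
force: [-2.9, -3.9, 19.4]
grip_width: 0.0094
{'time_s': 17.5, 'qpos': [-50.997, 13.6312, 48.66, 114.1309, -12.2371, 56.9518, 14.4092], 'joint_velocities': [0.0148, 0.0104, 0.0925, -0.118, -0.0699, 0.0545, -0.0666], 'effort': [-1.2736, -22.2722, 2.4968, -20.2468, -1.2163, -0.9777, -0.1863], 'tool_pos': [0.5159, 0.0394, 0.0776], 'tool_rot': [-1.9191, 89.5829, 8.9698], 'force': [-2.8851, -3.8819, 19.3816], 'wrist_torque': [-0.8779, 0.7471, 0.1854], 'grip_width': 0.0094}
62 ((488.3427429199219, 154.09286499023438), (39.28947830200195, 14.260404586791992), 12.806448936462402)
scene mug 0.73 [0.576 0.439 0.   ]
scene jar 0.64 [ 0.712 -0.232  0.   ]
scene soap_box 0.81 [0.353 0.439 0.   ]
top mug 0.75 [0.593 0.425 0.   ]
top jar 0.6 [ 0.714 -0.233  0.   ]
top soap_box 0.65 [0.354 0.439 0.   ]
```

View pics/s18.png

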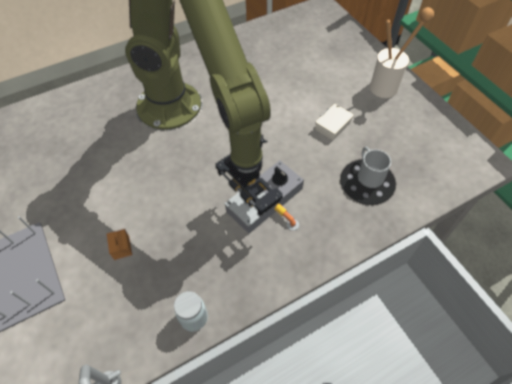

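The scene picture shows the gripper on the key at about (250,190). The knob is at rest at (281,175), the stand at (119,243) is empty, and the mug, soap box and jar stand where they were.

```bash
python3 -c "
from cell import env
print(env.sign_off())"
```

```text
the job is handed in; nothing more can be done
None
```

I finished every step and handed the job in at about 17.6 s of the 67 s. The hand-in reports no verdict.

- **Knob:** I turned it 1.08 rad clockwise, where the wrist torque showed about 0.1 N m (the spring's value at the stop). Then I let it go. The wrist camera afterwards put the bar at 14.6°, against 14.3° for the box, so it had sprung back. The last scene-camera fit read 12.8°, 0.03 rad off and still inside the 0.12 rad limit.
- **Key home:** I took the key from its stand, pushed it in and wiggled it past the pins. The depth picture put the bow's top at 95.5–96 mm, which means the collar is on the lid at about 50 mm. The arm was pressing down with about 19 N.
- **Quarter turn:** I turned the key clockwise and measured 1.62 rad on it. Taking off its 0.15–0.2 rad of play leaves the plug at 1.42 rad or more, so at or close to its 1.45 rad stop. I could not read the plug's angle directly.
- **At hand-in:** The fingers still held the key (9.5 mm opening, 50 N grip set), with 0.19 N m at the wrist.
- **Not quite in agreement:** The cameras differ by 2–3 mm in places. The last wrist view put the bow about 1.4 mm from my estimate of the keyhole's centre, within the 4 mm limit.
- **Bystanders:** The mug, soap box and jar looked unmoved. The networks' readings shifted by up to about 11 mm, which I take to be their own scatter.

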